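# Load the sample shaker and hold its key switch on

## Robot

A 6-joint arm with a two-finger parallel gripper is mounted at the origin on the work surface. World frame = base frame: x ahead of the robot, y to its left, z up, the work surface at z = 0. Lengths are in mm, angles in degrees, forces in N, time in s.
With the tool pointing down it reaches from about 350 to 850 mm from the base axis. Payload 8.1 kg.
Tool frame: the origin (TCP) lies midway between the tips of the shut fingers; the grasp point (between the pads) lies 19 mm behind it; z points along the fingers, x is the direction in which the jaws open and shut, and the axes are right-handed (so a half turn about z gives the same grasp; the last joint's range is limited). The gripper opens to 85 mm and grips with 20 to 120 N. Pads are 22 mm wide; open, the fingers measure 114 mm over their backs; the gripper's body (76 mm by 85 mm) begins 54 mm behind the grasp point. The pads swing forward as they close: fully open they stand 13 mm farther back than shut.
Start: joints at [64.263, 7.471, 85.268, -0, 87.261, -4.893], TCP at [213.476, 560.744, 231.292] pointing down, gripper open.
Joint ranges: [-169.43, 169.43], [-51.17, 129.36], [1.28, 143.12], [-76.62, 256.62], [0, 156.53], [-152.29, 152.29]. Speed limits (degrees/s): [136.94, 136.94, 159.86, 180, 180, 180].

## Interface

Orientations are given as [roll, pitch, yaw] about the fixed x, y, z axes, in that order (R = Rz(yaw) Ry(pitch) Rx(roll)).
In Python, from bench import monitor, cams, r gives the robot as it stands.
- The arm moves only by the tool jog_arm, never from a script. Its arguments are lists of equal length, an entry for each row: "offset": the shift along the tool's x, y, z in mm, a list of three; "delta_rot": the turn, a rotation vector about the tool's x, y, z in degrees, a list of three; "jaw": the opening in per cent of the stroke, from 0 (shut) to 100 (fully open). In form: {"offset": [[x, y, z], ...], "delta_rot": [[rx, ry, rz], ...], "jaw": [jaw, ...]}. A call has 1 to 20 rows; each row shifts and turns the pose as measured when the row begins, along the tool's axes as they then stand; what a row does not reach is not made up. A row lasts 1/10 s, in which the tool goes at most 50 mm and 8.59 degrees, less where a joint would pass 70% of its speed; a pose out of reach is approached as far as the arm can. A call is refused whole if a number of a shift passes 50 or a number of a turn 8.59, either way. A call with a gripper value outside its range is refused whole. The fingers move at their own pace and stop on an object; "newtons" is the grip in N (left out, the last holds). Time passes only in rows, so rows that do not move let the fingers close. It gives the time, the measured TCP pose, the force and the opening at its end, in the units of the state.
- monitor.sense(): the state, without advancing time (a new reading comes with each control period).
- cams.snapshot(name): name is "scene" or "top" or "wrist"; returns (picture, depth): 384x512x3 uint8, red, green, blue; 384x512 float32, mm along the optical axis (not along the pixel's ray), 0 where there is no reading.
- cams.camera_model(name): a dict with "K" (3x3 intrinsics, pixels), "camera_from_world" (4x4, takes a point from world to camera coordinates). Camera axes: x right, y down, z forward; pixel columns grow to the right and rows downward; lengths in mm; the calibration is good to about 2 mm. A picture is of the moment at which its call begins: read the wrist's pose just before it. camera_model takes no time and is no camera call; for the wrist camera it gives the pose at the moment of the call.
- r.hand_in(): hands the job in, once; it reports no verdict.
The state is a dict: "time": time; "joint_pos": joint angles; "qd": joint speeds; "joint_efforts": joint torques, N m; "tool_pos": TCP position; "tcp_rot": TCP orientation; "ft_force": force on the tool from outside, world axes, zero at the start; "wrist_torque": the same for the moment, N m; "finger_gap": finger opening in mm.
Only numpy, scipy, OpenCV 4.12 (cv2) and the standard library are available. Lean on these libraries where they do the work, as an engineer would, in place of code of your own. Each camera call takes 0.05 s, during which the arm holds its last target.

## Task

Load the sample shaker: stand the round jar and the square bottle upright in the two free places of its open box, beside the two low tins. Then take the key with the square bow from the key block, push it fully home into the shaker's key switch, working it past the sticky pins, and turn it a full quarter turn clockwise to its stop; the switch springs back, so finish while still gripping the key and holding it turned. Leave the key with the round bow, the beaker, the reagent bottle, the little dish and the spatula where they are.

Things in the scene. Friction and masses are not known exactly. Their poses are not given: they have to be found in the camera images.
- jar_center (a point): Round white plastic jar with a grey cap, loose on the bench: body 42 mm in diameter, 80 mm high, cap 36 mm in diameter, 15 mm high, 95 mm overall, about 150 g. The point is on its axis, 47.5 mm above its base; z up. Grip the body 15 to 20 mm above this point, so that the fingertips stay above the tins and the box rim.
- flask_center (a point): Square white plastic bottle with a round grey cap, loose on the bench: body 42 x 42 mm, 80 mm high, cap 36 mm in diameter, 15 mm high, about 150 g. The point is on its axis, 47.5 mm above its base; z up, x and y square to its flat sides, which must be parallel to the box walls for it to go in. Grip it as high as the jar.
- box_floor (a point): Centre of the inner floor of the open aluminium box on the left part of the shaker, 65 mm above the bench. Inside 104 x 104 mm; walls 4 mm thick, 36 mm high above the floor; x and y run along the walls. Four places, centred 26 mm either way from this point in x and y: two hold tins, two are free (which ones differs).
- shaker: White sample shaker, base 200 (x) x 300 (y) mm, top face 55 mm above the bench; fixed, but at a different spot and angle each time. Origin under its centre. The box centre is 80 mm to +y of it, the key switch axis 90 mm to -y; both frames start parallel to this one.
- padA_mid (a point): Thin round black rubber pad (30 mm in diameter, 0.8 mm, lies flat on the box floor and is not felt): marks the centre of one free place, at floor height.
- padB_mid (a point): A second such pad: the centre of the other free place. Either container may go in either place.
- tin_square: Low square steel tin already in the box: 44 x 44 mm, 34 mm high, 250 g, loose. Origin at the centre of its underside. It stays in the box.
- tin_round: Low round steel tin already in the box: 44 mm in diameter, 34 mm high, 250 g, loose. Origin at the centre of its underside. It stays in the box.
- key_bow (a point): The key to use, standing blade down in one slot of the key block (which one differs). The point is the centre of its square black bow: 34 mm wide (x), 9 thick (y), 28 high. Below: shank 30 x 9 mm, its lower edge (shoulder) 28 mm under the point; blade 14 (x) x 4 (y) x 24 mm with a V end, tip 52 mm under the point. 40 g. Fits either way round. Grip the bow along y, with 30 N or more.
- round_key_bow (a point): A wrong key, standing in the other slot: same build, but with a round bow 32 mm in diameter and a blade 18 mm wide that does not fit the switch. The point is its bow's centre; leave it there.
- dock_top (a point): Fixed wooden key block, 130 (x) x 56 (y) x 36 mm; the point is the centre of its top face. Two slots 20 x 6 mm, long side along x, 28 mm deep, 32 mm either way from the point along x; a key stands in each on its shoulder, bow centre 28 mm above this face, its x along the block's x.
- lock_mouth (a point): Centre of the top face of the brass plug of the key switch (in a steel barrel 52 mm in diameter, right part of the shaker), 90 mm above the bench, on its upright turning axis; the frame turns with the plug. Keyway 15.4 mm (x) by 5.4 mm (y), 26 mm deep, with 45-degree slopes 3.5 mm wide round its mouth. With the key fully home the shoulder sits on the plug, bow centre 28 mm above this point.
- switch (a joint): Angle of the plug in rad: 0 at rest, grows clockwise seen from above, stop at 1.57. A spring turns it back (0.025 N m at 0, 0.1 N m at the stop). The key has about 0.1 rad of play in the keyway, so turn it slightly further. Two sticky sprung pins, 10 and 17 mm down at the keyway's short ends: a straight push takes up to about 15 N, less if the key is rocked a millimetre or two along x.
- beaker: Empty glass beaker, 60 mm across, 75 mm high, loose bystander. Origin at the centre of its underside.
- reagent: Amber reagent bottle, 52 mm across, 100 mm high, loose bystander. Origin at the centre of its underside.
- dish: Small white porcelain dish, 72 mm across, 18 mm high, loose bystander. Origin at the centre of its underside.
- scoop: Steel spatula, 170 mm long, lying on the bench, handle to -x, loose bystander; origin under its middle.
Things that resemble listed ones, but are neither listed nor needed, are in the scene too. What is shaped like the tin_round but brown is not meant.

How it is judged:
By the outcome, as a careful person would: the job done as asked, in the order asked, and still so for the second after the job is handed in, while the arm keeps its last pose, push and grip.
It also fails if it takes over 72 s, if anything falls off the work surface, if the arm or the gripper's body presses on something with over 40 N, if the wrist force passes 120 N, or if a joint passes its speed limit or range.

## Working session

There is one attempt and no reset: what is moved stays moved. The work goes in short steps, Python scripts to look and compute and a tool call to move; the robot and the scene stay as the last step left them, time stands still between calls to the robot, and variables do not carry over. Pictures are saved under pics/ and viewed, and the job is handed in when it is done.

Besides the shell and the picture viewer there is one more tool, called after "Request:" as name(argument=value, ...) on one line, values as JSON. jog_arm: Moves the arm, as the interface text tells. Its arguments: {"type":"object","properties":{"offset":{"type":"array","items":{"type":"array","items":{"type":"number"}}},"delta_rot":{"type":"array","items":{"type":"array","items":{"type":"number"}}},"jaw":{"type":"array","items":{"type":"number"}},"newtons":{"type":"number"}},"required":["offset","delta_rot","jaw"]}

```bash
ls; mkdir -p pics; python3 - <<'E'
from bench import monitor,cams,r
import cv2
print(monitor.sense())
for n in ["scene","top"]:
    p,d=cams.snapshot(n)
    cv2.imwrite(f"pics/{n}0.png",cv2.resize(p[:,:,::-1],(800,600),interpolation=cv2.INTER_CUBIC))
    import numpy as np
    np.savez(f"{n}0.npz",p=p,d=d,K=cams.camera_model(n)["K"],T=cams.camera_model(n)["camera_from_world"])
    print(cams.camera_model(n))
E
```

```text
pics
{'time': 0.0, 'joint_pos': array([ 6.42634846e+01,  7.51757740e+00,  8.53309568e+01,  4.09601590e-04,
        8.72594371e+01, -4.89411488e+00]), 'qd': array([-0.00718347, -0.00858539,  0.07824589,  0.02526902, -0.0135196 ,
        0.04109768]), 'joint_efforts': array([-1.47740418e-03, -5.69388986e+01, -5.00555956e+01, -3.67867324e-04,
        1.46347174e-02, -4.48419814e-05]), 'tool_pos': array([213.22552202, 560.24324448, 230.20259399]), 'tcp_rot': array([-1.79990381e+02,  1.07542715e-01,  6.91575885e+01]), 'ft_force': array([-1.055662  , -0.30728316, -0.604777  ]), 'wrist_torque': array([-0.026563  ,  0.01217718, -0.02910656]), 'finger_gap': 85.41382614423601}
{'K': array([[406.26290306,   0.        , 260.12587852],
       [  0.        , 406.26290306, 194.62639351],
       [  0.        ,   0.        ,   1.        ]]), 'camera_from_world': array([[-7.79514214e-01,  6.26118545e-01, -1.82526380e-02,
         3.96475094e+02],
       [ 4.47634196e-01,  5.36445718e-01, -7.15436663e-01,
        -2.20692650e+02],
       [-4.38156613e-01, -5.65863553e-01, -6.98439133e-01,
         1.63965139e+03],
       [ 0.00000000e+00,  0.00000000e+00,  0.00000000e+00,
         1.00000000e+00]])}
{'K': array([[356.36261261,   0.        , 253.85763232],
       [  0.        , 356.36261261, 189.19734183],
       [  0.        ,   0.        ,   1.        ]]), 'camera_from_world': array([[-8.49082055e-03, -9.99963593e-01, -8.47452366e-04,
         8.12812903e+01],
       [-9.90829287e-01,  8.52754334e-03, -1.34850308e-01,
         5.40710801e+02],
       [ 1.34852626e-01, -3.05309146e-04, -9.90865620e-01,
         9.30116631e+02],
       [ 0.00000000e+00,  0.00000000e+00,  0.00000000e+00,
         1.00000000e+00]])}
```

View pics/scene0.png

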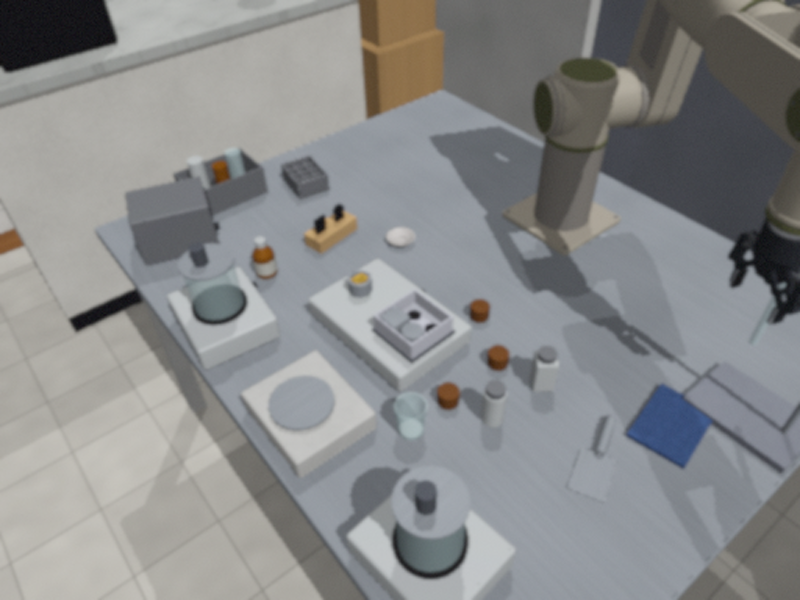

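View pics/top0.png

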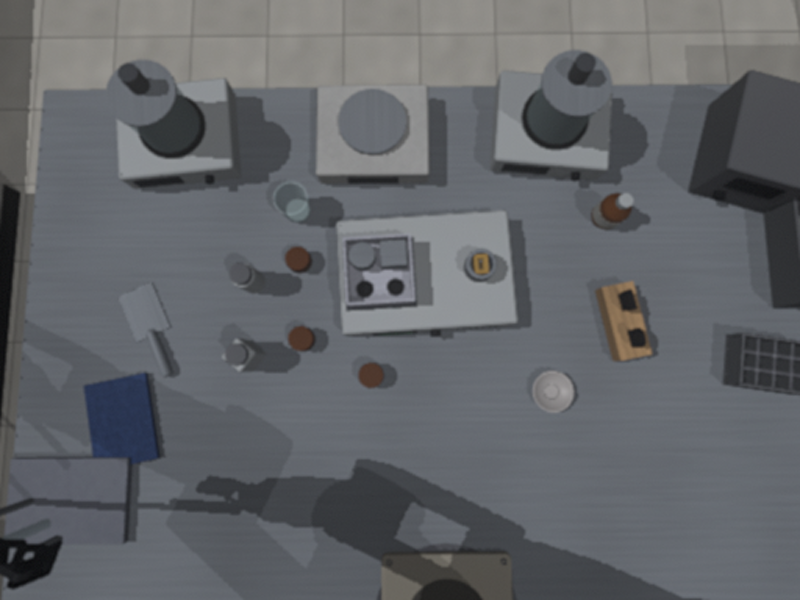

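The top view (800x600 scale) shows the shaker in the centre. The box at (380,272) has tins in its upper places and black pads in the lower ones. The switch is at (481,264), the key block at (626,320), the jar at (244,273), the square bottle at (239,353), and the brown decoys nearby. I'll enlarge it next.

```bash
cat > h.py <<'E'
import numpy as np, cv2
from bench import monitor,cams,r
def load(n):
    z=np.load(n+".npz"); return z['p'],z['d'],z['K'],z['T']
def grab(cam,name):
    m=cams.camera_model(cam); p,d=cams.snapshot(cam)
    np.savez(name+".npz",p=p,d=d,K=m['K'],T=m['camera_from_world']); return p,d,m['K'],m['camera_from_world']
def ray(K,T,u,v):
    R=T[:3,:3];c=-R.T@T[:3,3];dv=R.T@np.linalg.inv(K)@np.array([u,v,1.]);return c,dv
def atz(K,T,u,v,z):
    c,d=ray(K,T,u,v);return c+d*(z-c[2])/d[2]
def cloud(d,K,T):
    v,u=np.mgrid[:d.shape[0],:d.shape[1]]
    P=np.stack([(u-K[0,2])/K[0,0]*d,(v-K[1,2])/K[1,1]*d,d],-1)
    return (P-T[:3,3])@T[:3,:3]
def crop(p,x0,y0,w,h,s,name,grid=10):
    c=cv2.resize(np.ascontiguousarray(p[y0:y0+h,x0:x0+w,::-1]),None,fx=s,fy=s,interpolation=cv2.INTER_CUBIC)
    for k in range(0,w,grid):
        cv2.line(c,(k*s,0),(k*s,6),(0,255,0),1);cv2.putText(c,str(x0+k),(k*s,16),0,.35,(0,255,0))
    for k in range(0,h,grid):
        cv2.line(c,(0,k*s),(6,k*s),(0,255,0),1);cv2.putText(c,str(y0+k),(8,k*s+4),0,.35,(0,255,0))
    cv2.imwrite("pics/"+name,c)
E
python3 - <<'E'
from h import *
p,d,K,T=load("top0")
crop(p,210,125,130,95,6,"top_a.png")
crop(p,140,150,90,95,6,"top_b.png")
crop(p,370,170,60,70,8,"top_c.png")
W=cloud(d,K,T)
for n,(u,v) in dict(shk=(285,170),floorbench=(300,260),key1=(401,192),key2=(407,216),dock=(400,205),jar=(156,174),fl=(152,227),tinr=(232,163),tins=(253,161),lock=(308,169),pad1=(233,185),pad2=(253,184)).items(): print(n,np.round(W[v,u]))
E
```

```text
shk [590.  -7.  54.]
floorbench [349. -49.  -5.]
key1 [ 526. -306.   74.]
key2 [ 463. -319.   70.]
dock [ 495. -316.   38.]
jar [575. 327.  95.]
fl [440. 332.  99.]
tinr [602. 132.  97.]
tins [606.  78. 100.]
lock [587. -65.  82.]
pad1 [549. 132.  66.]
pad2 [551.  79.  66.]
```

View pics/top_a.png

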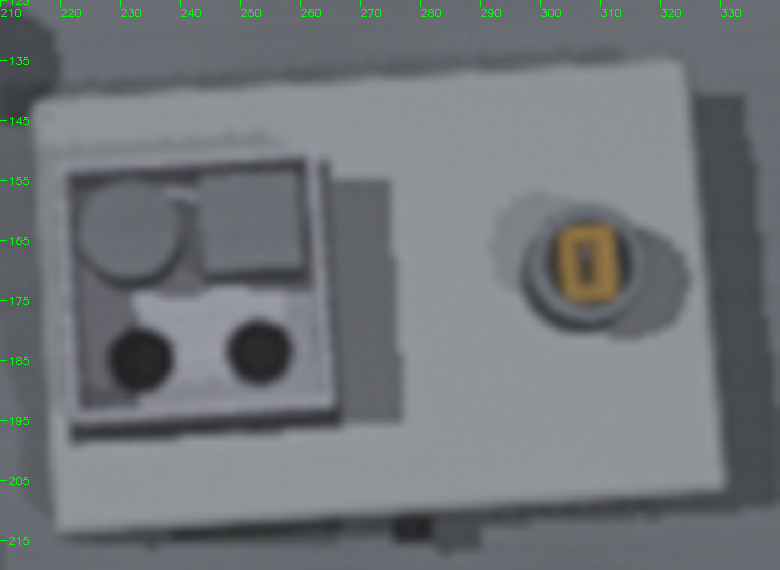

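View pics/top_b.png

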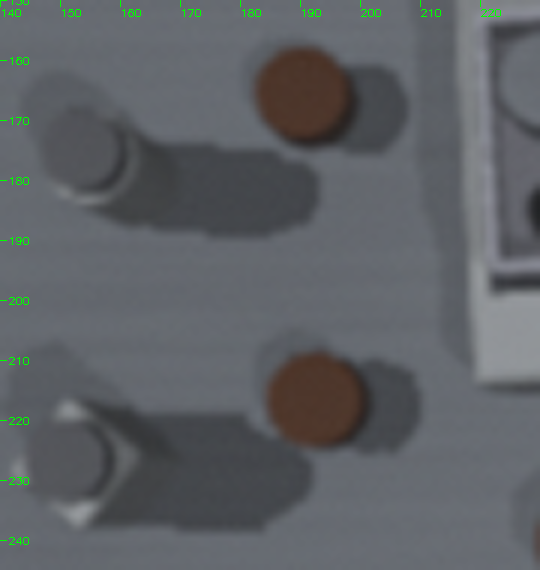

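View pics/top_c.png

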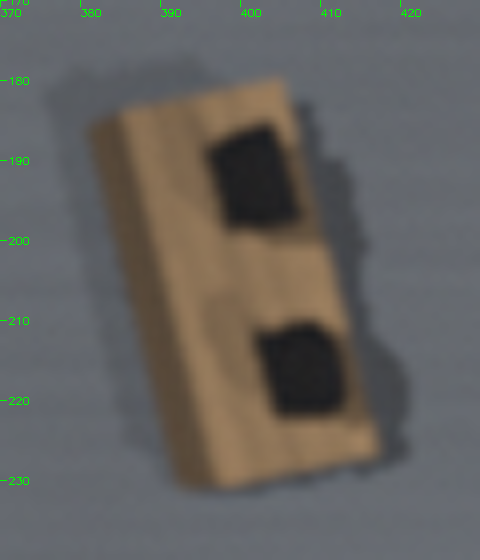

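The box has pads at (233,185) and (253,184), with the tins above them. The keyway at (308,169) runs along image-vertical, which is shaker x. The bottle at about (152,227) is turned roughly 45°, and the jar cap is at (153.5,175). The upper key at (403,192) looks square and the lower one looks round-topped, to be confirmed with the wrist camera.

```bash
python3 - <<'E'
from h import *
p,d,K,T=load("top0")
A=lambda u,v,z:atz(K,T,u,v,z)[:2]
c=[A(u,v,55) for u,v in [(215,141.5),(324.5,135.5),(330.5,206.5),(219,213)]]
print("shk",np.round(c,1),np.mean(c,0))
for a,b in [(0,1),(3,2),(0,3),(1,2)]:
    e=c[b]-c[a];print(np.linalg.norm(e),np.degrees(np.arctan2(e[1],e[0])))
b=[A(u,v,101) for u,v in [(220.3,152.5),(264.5,151),(266.5,194.3),(221.3,196)]]
print("box",np.round(b,1),np.mean(b,0),[np.linalg.norm(b[i]-b[i-1]) for i in range(4)])
print("pads",A(233.3,184.7,65.8),A(253.2,183.5,65.8))
print("lock",A(308,168.8,90))
print("jar",A(153.5,175,95),"fl",A(151,226.5,95))
print("flcorn z80",[np.round(A(u,v,80),1) for u,v in [(151.5,216.5),(162,226.5),(152,237),(141,227.5)]])
print("dock corners z36",[np.round(A(u,v,36),1) for u,v in [(385,184),(405,180),(416.5,226.5),(397.5,230.5)]])
print("keytops z78",A(402.5,190,78),A(407,214.5,78))
E
```

```text
shk [[ 670.3  180.9]
 [ 684.4 -116.5]
 [ 491.  -125.5]
 [ 476.3  169.1]] [580.50722416  27.00883266]
297.6736891253344 -87.27362853078372
294.99311746577695 -87.15077338550476
194.2949445084583 -176.5317671271332
193.6461972360183 -177.32262720029894
box [[628.4 162. ]
 [631.4  48.5]
 [519.3  44.9]
 [516.  159. ]] [573.79424418 103.59321261] [np.float64(112.46587504245497), np.float64(113.53619429991598), np.float64(112.09968983511976), np.float64(114.19820522186681)]
pads [549.84557334 130.73160811] [552.59159922  78.2700146 ]
lock [586.0650519  -63.54813556]
jar [572.36915112 333.48817603] fl [441.08630281 335.89832811]
flcorn z80 [array([467.1, 339.7]), array([441.3, 312.1]), array([415. , 336.9]), array([439.3, 365.7])]
dock corners z36 [array([ 552.7, -280.1]), array([ 563.2, -335.2]), array([ 437. , -357.6]), array([ 426.8, -306.2])]
keytops z78 [ 530.33979868 -308.89261055] [ 466.74630376 -316.34203832]
```

```bash
cat >> h.py <<'E'
from scipy.spatial.transform import Rotation as Ro
import json
def Rt(yaw): return Ro.from_euler('xyz',[180,0,yaw],degrees=True)
def plan(targets,start=None):
    """targets: list of (x,y,z,yaw,n,jaw). prints rows; straight line w/ n rows each"""
    s=monitor.sense()
    if start is None: pos=np.array(s['tool_pos']);R=Ro.from_euler('xyz',s['tcp_rot'],degrees=True)
    else: pos=np.array(start[:3],float);R=Rt(start[3])
    off=[];rot=[];jaw=[]
    for x,y,z,yaw,n,j in targets:
        P0=pos.copy();R0=R;Rg=Rt(yaw);w=(R0.inv()*Rg).as_rotvec(degrees=True)
        for k in range(1,n+1):
            tp=P0+(np.array([x,y,z])-P0)*k/n; tr=R0*Ro.from_rotvec(w*k/n,degrees=True)
            o=np.round(R.inv().apply(tp-pos),1);q=np.round((R.inv()*tr).as_rotvec(degrees=True),1)
            off.append((o+0.).tolist());rot.append((q+0.).tolist());jaw.append(j)
            pos=pos+R.apply(o);R=R*Ro.from_rotvec(q,degrees=True)
    assert np.abs(off).max()<=50 and np.abs(rot).max()<=8.59,(np.abs(off).max(),np.abs(rot).max())
    print(len(off));print(json.dumps({"offset":off,"delta_rot":rot,"jaw":jaw}))
def st():
    s=monitor.sense();print("t",round(s['time'],2),"tcp",np.round(s['tool_pos'],1),np.round(s['tcp_rot'],1),"F",np.round(s['ft_force'],1),"gap",round(s['finger_gap'],1),"j",np.round(s['joint_pos'],0));return s
E
python3 - <<'E'
from h import *
plan([(500,335,250,2.75,10,100)])
E
```

```text
10
{"offset": [[-10.9, 34.8, -2.0], [-6.7, 35.8, -1.9], [-2.6, 36.4, -2.0], [1.7, 36.4, -1.9], [5.9, 36.0, -2.0], [9.9, 35.1, -1.9], [14.0, 33.7, -2.0], [17.8, 31.8, -2.0], [21.3, 29.6, -2.0], [24.6, 26.9, -1.9]], "delta_rot": [[0.0, 0.0, 6.6], [0.0, 0.0, 6.7], [0.0, 0.0, 6.6], [0.0, 0.0, 6.7], [0.0, 0.0, 6.6], [0.0, 0.0, 6.6], [0.1, 0.0, 6.7], [0.0, 0.1, 6.6], [0.0, 0.0, 6.7], [0.0, 0.0, 6.6]], "jaw": [100, 100, 100, 100, 100, 100, 100, 100, 100, 100]}
```

Request:
jog_arm(offset=[[-10.9,34.8,-2.0],[-6.7,35.8,-1.9],[-2.6,36.4,-2.0],[1.7,36.4,-1.9],[5.9,36.0,-2.0],[9.9,35.1,-1.9],[14.0,33.7,-2.0],[17.8,31.8,-2.0],[21.3,29.6,-2.0],[24.6,26.9,-1.9],[0,0,0]], delta_rot=[[0,0,6.6],[0,0,6.7],[0,0,6.6],[0,0,6.7],[0,0,6.6],[0,0,6.6],[0,0,6.7],[0,0,6.6],[0,0,6.7],[0,0,6.6],[0,0,0]], jaw=[100,100,100,100,100,100,100,100,100,100,100])

```text
time: 1.2
tool_pos: [503.1, 319.7, 243.6]
tcp_rot: [179.5, 0.5, 0.2]
ft_force: [0.4, 0.2, -0.5]
finger_gap: 85.6
```

```bash
python3 - <<'E'
from h import *
st();p,d,K,T=grab("wrist","w1");print(K,-T[:3,:3].T@T[:3,3])
cv2.imwrite("pics/w1.png",cv2.resize(p[:,:,::-1],(800,600),interpolation=cv2.INTER_CUBIC))
E
```

```text
t 1.2 tcp [503.1 319.7 243.6] [179.5   0.5   0.2] F [ 0.4  0.2 -0.5] gap 85.6 j [28.  7. 84. -0. 89. 27.]
[[338.45410499   0.         256.05217902]
 [  0.         338.45410499 188.61948103]
 [  0.           0.           1.        ]] [505.31736955 398.12783017 385.02994149]
```

View pics/w1.png

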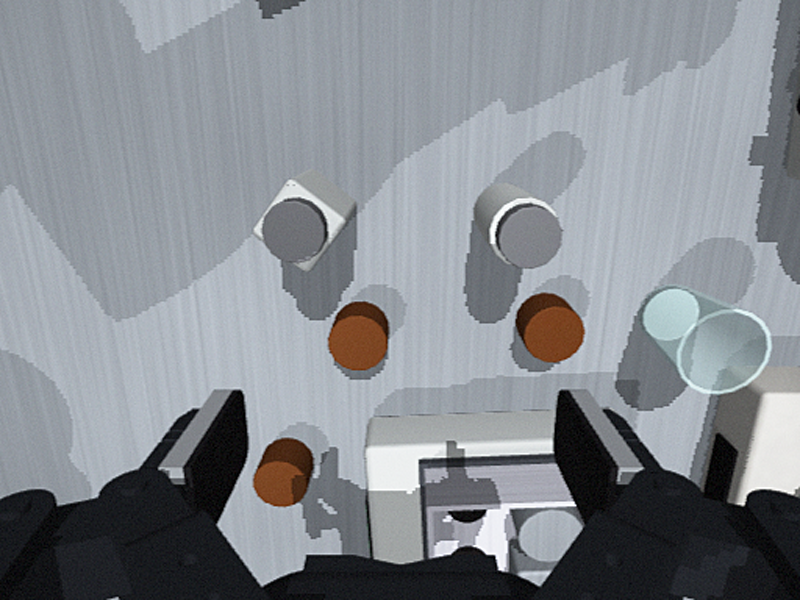

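The wrist view (800x600) shows the jar cap at (528,237), the bottle cap at (295,230) and the bottle's top-face corners. I'll crop it for a closer reading.

```bash
python3 - <<'E'
from h import *
p,d,K,T=load("w1")
crop(p,155,100,80,80,9,"w1a.png");crop(p,295,110,75,70,9,"w1b.png")
E
```

```text
(no output)
```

View pics/w1a.png

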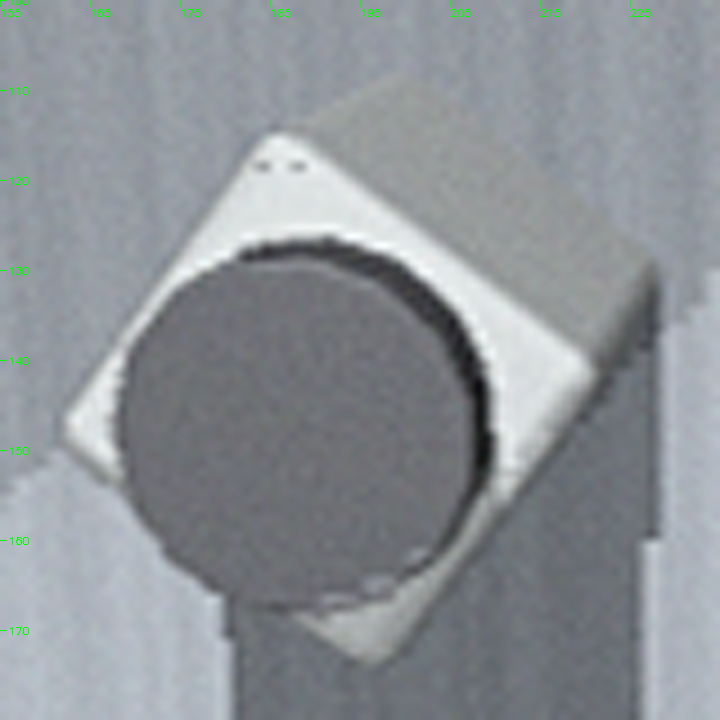

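View pics/w1b.png

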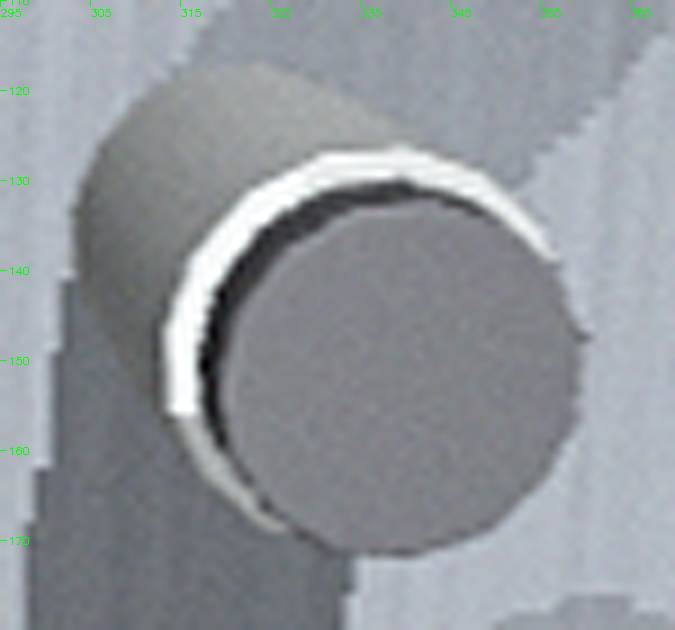

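```bash
python3 - <<'E'
from h import *
p,d,K,T=load("w1")
A=lambda u,v,z:atz(K,T,u,v,z)[:2]
print("jar",A(339.4,151.8,95),"cap",A(188.2,148,95))
c=[A(u,v,80) for u,v in [(185.5,114.7),(162,146.5),(196.7,173.7),(221.4,141)]]
print(np.round(c,1),np.mean(c,0))
for a,b in [(0,1),(1,2),(2,3),(3,0)]:
    e=c[b]-c[a];print(np.linalg.norm(e),np.degrees(np.arctan2(e[1],e[0]))%90)
W=cloud(d,K,T);print(W[145:155,335:345].reshape(-1,3).mean(0),W[143:153,183:193].reshape(-1,3).mean(0))
E
```

```text
jar [575.44285513 338.08294076] cap [444.10587109 340.66885398]
[[440.3 367.6]
 [417.1 338.9]
 [447.5 313.4]
 [471.5 344.3]] [444.07660546 341.05180019]
36.85029690431686 50.949020766700016
39.73793139760578 49.99564165598217
39.11112576234668 52.1824042249493
38.92307828526493 53.29103949864904
[574.78539303 340.57120827  97.5098242 ] [443.40268679 340.98904967  94.44483982]
```

```bash
python3 - <<'E'
from h import *
plan([(574,336,130,2.75,4,100),(574,336,130,2.75,1,100)])
E
```

```text
5
{"offset": [[18.4, -3.8, 28.1], [18.4, -3.6, 28.2], [18.4, -3.4, 28.2], [18.3, -3.1, 28.3], [0.0, 0.0, 0.0]], "delta_rot": [[0.1, 0.1, -0.6], [0.1, 0.2, -0.5], [0.1, 0.1, -0.6], [0.2, 0.2, -0.6], [0.0, 0.0, 0.0]], "jaw": [100, 100, 100, 100, 100]}
```

Request:
jog_arm(offset=[[18.4,-3.8,28.1],[18.4,-3.6,28.2],[18.4,-3.4,28.2],[18.3,-3.1,28.3],[0.0,0.0,0.0]], delta_rot=[[0.1,0.1,-0.6],[0.1,0.2,-0.5],[0.1,0.1,-0.6],[0.2,0.2,-0.6],[0.0,0.0,0.0]], jaw=[100,100,100,100,100])

```text
time: 1.75
tool_pos: [572.9, 340.8, 126.4]
tcp_rot: [-179.8, -0.0, 3.5]
ft_force: [0.3, -0.5, -0.9]
finger_gap: 85.2
```

```bash
python3 - <<'E'
from h import *
st()
plan([(574.5,336,42,2.75,4,100),(574.5,336,42,2.75,1,100)])
E
```

```text
t 1.75 tcp [572.9 340.8 126.4] [-179.8   -0.     3.5] F [ 0.3 -0.5 -0.9] gap 85.2 j [26. 21. 80.  0. 78. 23.]
5
{"offset": [[0.3, 1.3, 21.1], [0.4, 1.3, 21.1], [0.3, 1.3, 21.1], [0.4, 1.3, 21.1], [0.0, 0.0, 0.0]], "delta_rot": [[0.0, 0.0, 0.2], [-0.1, 0.0, 0.2], [0.0, 0.0, 0.1], [-0.1, 0.0, 0.2], [0.0, 0.0, 0.0]], "jaw": [100, 100, 100, 100, 100]}
```

Request:
jog_arm(offset=[[0.3,1.3,21.1],[0.4,1.3,21.1],[0.3,1.3,21.1],[0.4,1.3,21.1],[0.0,0.0,0.0]], delta_rot=[[0.0,0.0,0.2],[-0.1,0.0,0.2],[0.0,0.0,0.1],[-0.1,0.0,0.2],[0.0,0.0,0.0]], jaw=[100,100,100,100,100])

```text
time: 2.25
tool_pos: [570.2, 341.2, 42.7]
tcp_rot: [-179.9, 0.0, 3.3]
ft_force: [-0.8, -0.3, -1.4]
finger_gap: 85.3
```

Request:
jog_arm(offset=[[0,0,0],[0,0,0],[0,0,0],[0,0,0],[0,0,0],[0,0,0],[0,0,0]], delta_rot=[[0,0,0],[0,0,0],[0,0,0],[0,0,0],[0,0,0],[0,0,0],[0,0,0]], jaw=[0,0,0,0,0,0,0], newtons=40)

```text
time: 2.95
tool_pos: [571.8, 344.5, 50.4]
tcp_rot: [-179.7, -0.4, 3.5]
ft_force: [-0.2, 0.2, -0.8]
finger_gap: 40.9
```

```bash
python3 - <<'E'
from h import *
st();p,d,K,T=grab("wrist","w2")
cv2.imwrite("pics/w2.png",cv2.resize(p[:,:,::-1],(800,600),interpolation=cv2.INTER_CUBIC))
E
```

```text
t 2.95 tcp [571.8 344.5  50.4] [-179.7   -0.4    3.5] F [-0.2  0.2 -0.8] gap 40.9 j [27. 25. 83.  0. 71. 23.]
```

View pics/w2.png

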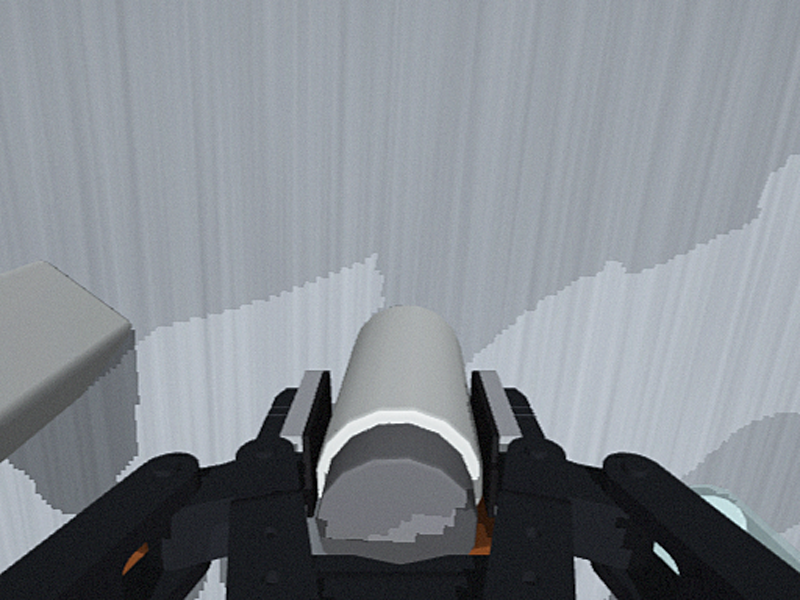

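```bash
python3 - <<'E'
from h import *
p,d,K,T=load("w2")
crop(p,195,185,120,190,4,"w2a.png")
print(atz(K,T,254,293,95),atz(K,T,254,263,80),atz(K,T,204,325,95),atz(K,T,304,325,95),-T[:3,:3].T@T[:3,3])
p,d,K,T=grab("scene","s2");crop(p,270,190,120,100,6,"s2.png");W=cloud(d,K,T)
E
```

```text
[571.70834517 354.05666796  95.        ] [571.55179903 356.81626624  80.        ] [555.22209323 340.31717948  95.        ] [589.74352113 342.24478864  95.        ] [567.72300899 420.72777644 192.89731278]
```

View pics/w2a.png

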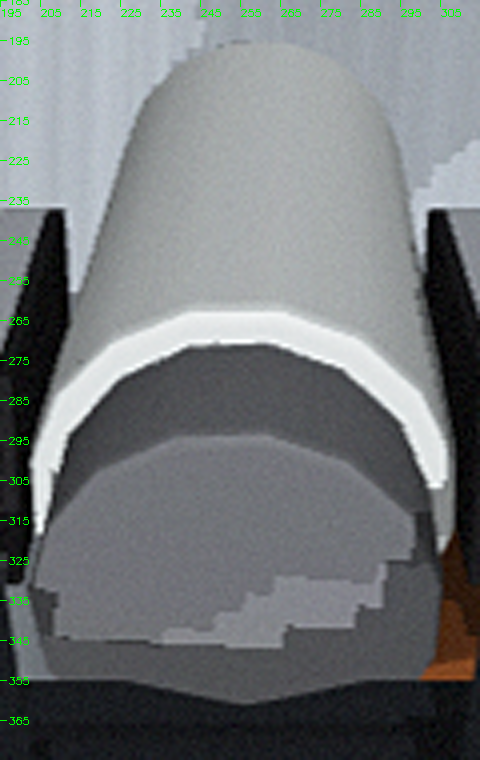

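View pics/s2.png

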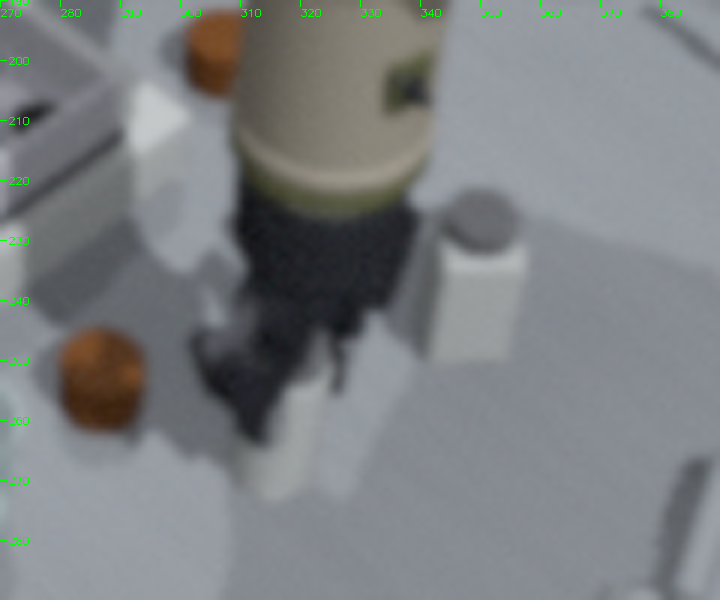

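Request:
jog_arm(offset=[[0,0,0],[0,0,0],[0,0,0],[0,4,3],[0,4,4]], delta_rot=[[0,0,0],[0,0,0],[0,0,0],[0,0,0],[0,0,0]], jaw=[75,75,75,75,75])

```text
time: 3.55
tool_pos: [573.1, 336.8, 43.8]
tcp_rot: [-179.7, -0.5, 3.5]
ft_force: [-0.2, -1.3, -0.6]
finger_gap: 64.4
```

```bash
python3 - <<'E'
from h import *
for i in range(6): st()
E
```

```text
t 3.55 tcp [573.1 336.8  43.8] [-179.7   -0.5    3.5] F [-0.2 -1.3 -0.6] gap 64.4 j [26. 25. 84.  0. 70. 22.]
t 3.55 tcp [573.1 336.8  43.8] [-179.7   -0.5    3.5] F [-0.2 -1.3 -0.6] gap 64.4 j [26. 25. 84.  0. 70. 22.]
t 3.55 tcp [573.1 336.8  43.8] [-179.7   -0.5    3.5] F [-0.2 -1.3 -0.6] gap 64.4 j [26. 25. 84.  0. 70. 22.]
t 3.55 tcp [573.1 336.8  43.8] [-179.7   -0.5    3.5] F [-0.2 -1.3 -0.6] gap 64.4 j [26. 25. 84.  0. 70. 22.]
t 3.55 tcp [573.1 336.8  43.8] [-179.7   -0.5    3.5] F [-0.2 -1.3 -0.6] gap 64.4 j [26. 25. 84.  0. 70. 22.]
t 3.55 tcp [573.1 336.8  43.8] [-179.7   -0.5    3.5] F [-0.2 -1.3 -0.6] gap 64.4 j [26. 25. 84.  0. 70. 22.]
```

Request:
jog_arm(offset=[[0,0,0],[0,0,0],[0,0,0],[0,0,0]], delta_rot=[[0,0,0],[0,0,0],[0,0,0],[0,0,0]], jaw=[0,0,0,0], newtons=40)

```text
time: 3.95
tool_pos: [572.9, 335.7, 43.0]
tcp_rot: [-179.7, -0.4, 3.5]
ft_force: [0.3, 1.4, 0.7]
finger_gap: 41.4
```

```bash
python3 - <<'E'
from h import *
s=st();x,y,z=s['tool_pos']
plan([(x,y,170,2.75,3,0),(555,131,215,2.75,5,0),(549.5,131,215,2.75,1,0)])
E
```

```text
t 3.95 tcp [572.9 335.7  43. ] [-179.7   -0.4    3.5] F [0.3 1.4 0.7] gap 41.4 j [26. 25. 84.  0. 70. 22.]
9
{"offset": [[0.3, -0.2, -42.3], [0.2, -0.2, -42.3], [0.1, -0.1, -42.4], [-5.6, 40.7, -9.0], [-5.5, 40.7, -9.0], [-5.6, 40.8, -9.0], [-5.5, 40.7, -9.1], [-5.6, 40.7, -9.0], [-5.5, -0.3, 0.0]], "delta_rot": [[-0.1, -0.1, 0.2], [-0.1, -0.2, 0.3], [-0.1, -0.1, 0.2], [0.0, 0.0, 0.0], [0.0, 0.0, 0.0], [0.0, 0.0, 0.0], [0.0, 0.0, 0.0], [0.0, 0.0, 0.0], [0.0, 0.0, 0.0]], "jaw": [0, 0, 0, 0, 0, 0, 0, 0, 0]}
```

Request:
jog_arm(offset=[[0.3,-0.2,-30],[0.2,-0.2,-45],[0.1,-0.1,-45],[0.1,20,-45],[-2,44,-10],[-2,48,0],[-2,48,0],[-2,48,0],[-2,48,0],[-2,40,0],[-2,15,0],[0,0,0]], delta_rot=[[-0.1,-0.1,0.2],[-0.1,-0.2,0.3],[-0.1,-0.1,0.2],[0.0,0.0,0.0],[0.0,0.0,0.0],[0.0,0.0,0.0],[0.0,0.0,0.0],[0.0,0.0,0.0],[0.0,0.0,0.0],[0.0,0.0,0.0],[0.0,0.0,0.0],[0.0,0.0,0.0]], jaw=[0,0,0,0,0,0,0,0,0,0,0,0])

```text
time: 5.15
tool_pos: [571.2, 13.8, 222.4]
tcp_rot: [179.7, 0.3, 3.0]
ft_force: [0.2, 0.0, -1.2]
finger_gap: 41.3
```

```bash
python3 - <<'E'
from h import *
st();p,d,K,T=grab("wrist","w3");st()
cv2.imwrite("pics/w3.png",cv2.resize(p[:,:,::-1],(800,600),interpolation=cv2.INTER_CUBIC))
E
```

```text
t 5.15 tcp [571.2  13.8 222.4] [179.7   0.3   3. ] F [ 0.2  0.  -1.2] gap 41.3 j [-4.  4. 90. -0. 86. -7.]
t 5.2 tcp [571.3  14.7 222.4] [179.7   0.3   3.1] F [-0.   0.3 -2.3] gap 41.4 j [-3.  4. 90. -0. 86. -7.]
```

View pics/w3.png

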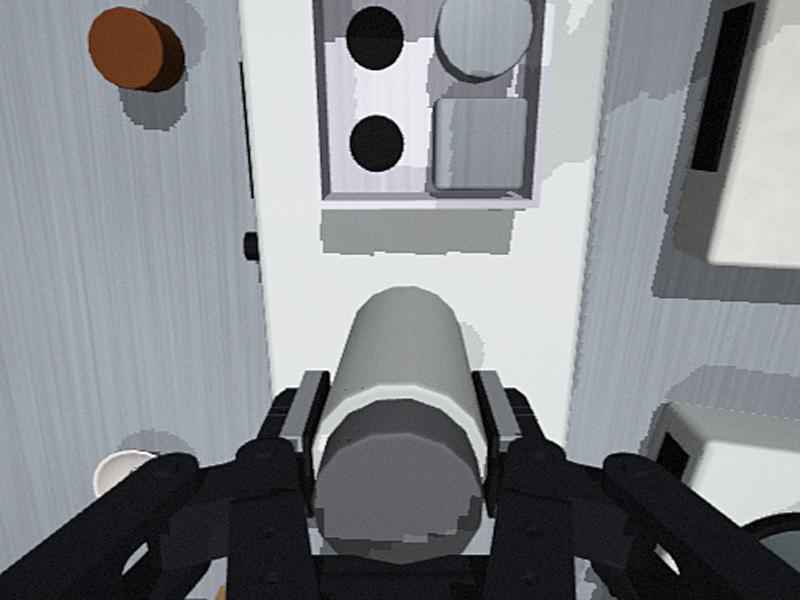

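The jar is held. The wrist view (800x600) shows the pads at (375,38) and (376,143), and the tins at x≈485.

```bash
python3 - <<'E'
from h import *
p,d,K,T=load("w3")
crop(p,195,0,160,170,4,"w3a.png")
s=1.5625
for n,(u,v,z) in dict(A=(375.5,38,65.8),B=(376.5,143,65.8),tinr=(485,37,99),tins=(480.5,143.5,99),boxL=(323,208.5,101),boxR=(539,206.5,101)).items(): print(n,np.round(atz(K,T,u/s,v/s,z),1))
W=cloud(d,K,T);print("pad depth",W[24,240],W[91,241], W[150,240])
E
```

```text
A [552.9 133.5  65.8]
B [555.4  81.8  65.8]
tinr [604.5 131.8  99. ]
tins [607.   85.3  99. ]
boxL [531.7  50.2 101. ]
boxR [638.6  56.9 101. ]
pad depth [552.57758446 133.75877957  65.33804786] [555.37813972  82.14973775  64.8124746 ] [556.03522622  29.25566569  54.5755714 ]
```

View pics/w3a.png

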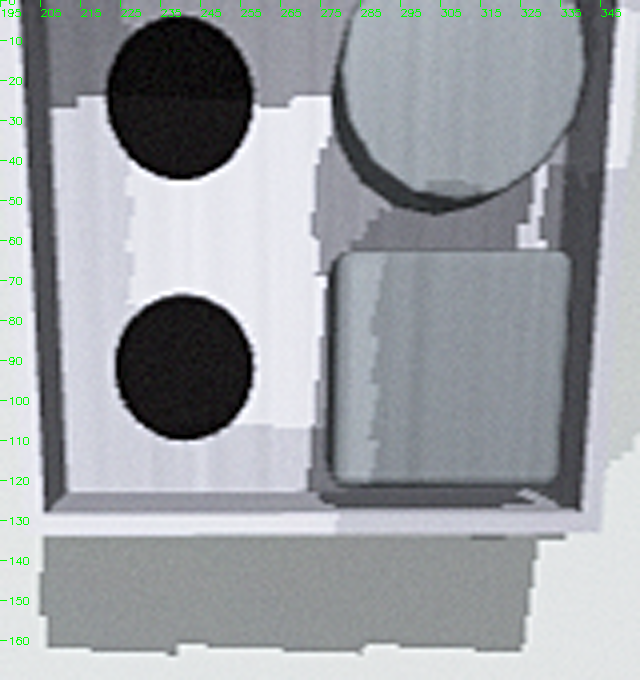

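```bash
python3 - <<'E'
from h import *
p,d,K,T=load("w3");s=1.5625
print(atz(K,T,400/s,385/s,222.4-43+80)[:2]-[0,21], atz(K,T,400/s,436/s,222.4-43+95)[:2]-[0,18])
plan([(552,131.5,180,2.75,4,0),(552,132.5,130,2.75,2,0)])
E
```

```text
[571.58021633  16.23075654] [571.83285064  15.99055351]
6
{"offset": [[-3.2, -29.5, 10.5], [-3.3, -29.4, 10.5], [-3.3, -29.4, 10.5], [-3.4, -29.4, 10.6], [0.0, -0.5, 25.0], [0.1, -0.5, 25.0]], "delta_rot": [[0.1, 0.1, 0.1], [0.0, 0.0, 0.1], [0.1, 0.1, 0.0], [0.1, 0.1, 0.1], [0.0, 0.0, 0.0], [0.0, 0.0, 0.0]], "jaw": [0, 0, 0, 0, 0, 0]}
```

Request:
jog_arm(offset=[[-3.2,-29.5,10.5],[-3.3,-29.4,10.5],[-3.3,-29.4,10.5],[-5,-29.4,10.6],[-2,0,10],[0,0,0]], delta_rot=[[0.1,0.1,0.1],[0.0,0.0,0.1],[0.1,0.1,0.0],[0.1,0.1,0.1],[0.0,0.0,0.0],[0.0,0.0,0.0]], jaw=[0,0,0,0,0,0])

```text
time: 5.8
tool_pos: [546.6, 141.7, 167.7]
tcp_rot: [-179.9, -0.0, 3.0]
ft_force: [0.0, 0.7, -2.1]
finger_gap: 41.2
```

```bash
python3 - <<'E'
from h import *
st()
plan([(552,131,113,2.75,4,0)])
E
```

```text
t 5.8 tcp [546.6 141.7 167.7] [-179.9   -0.     3. ] F [ 0.   0.7 -2.1] gap 41.2 j [ 9.  4. 95.  0. 80.  6.]
4
{"offset": [[1.2, 2.8, 13.7], [1.2, 2.8, 13.6], [1.3, 2.7, 13.7], [1.2, 2.8, 13.6]], "delta_rot": [[0.0, 0.0, 0.1], [-0.1, 0.0, 0.0], [0.0, 0.0, 0.1], [0.0, 0.0, 0.0]], "jaw": [0, 0, 0, 0]}
```

Request:
jog_arm(offset=[[2.7,5,5],[2.7,5,5],[0,0,0]], delta_rot=[[0,0,0],[0,0,0],[0,0,0]], jaw=[0,0,0])

```text
time: 6.1
tool_pos: [553.6, 131.3, 157.7]
tcp_rot: [-179.9, -0.1, 3.1]
ft_force: [0.0, 0.1, -1.3]
finger_gap: 41.4
```

Request:
jog_arm(offset=[[-0.7,0,14],[-0.7,0,14],[0,0,9],[0,0,4],[0,0,2],[0,0,2]], delta_rot=[[0,0,0],[0,0,0],[0,0,0],[0,0,0],[0,0,0],[0,0,0]], jaw=[0,0,0,0,0,0])

```text
time: 6.7
tool_pos: [552.5, 129.0, 108.5]
tcp_rot: [-179.9, -0.0, 2.8]
ft_force: [-0.1, -0.1, -2.3]
finger_gap: 41.1
```

Request:
jog_arm(offset=[[0,0,1.5],[0,0,1.5]], delta_rot=[[0,0,0],[0,0,0]], jaw=[0,0])

```text
time: 6.9
tool_pos: [553.0, 129.3, 107.5]
tcp_rot: [-179.9, -0.1, 2.9]
ft_force: [-1.7, -1.1, 2.0]
finger_gap: 41.2
```

Request:
jog_arm(offset=[[0,0,0],[0,0,0],[0,0,0],[0,0,-10],[0,0,-30],[0,0,-45],[0,0,-45],[0,0,0]], delta_rot=[[0,0,0],[0,0,0],[0,0,0],[0,0,0],[0,0,0],[0,0,0],[0,0,0],[0,0,0]], jaw=[80,80,80,80,80,80,80,80])

```text
time: 7.7
tool_pos: [552.5, 129.2, 245.1]
tcp_rot: [-179.9, -0.1, 2.9]
ft_force: [0.0, 0.7, 0.5]
finger_gap: 68.3
```

```bash
python3 - <<'E'
from h import *
st();p,d,K,T=grab("top","t4")
crop(p,205,125,130,95,6,"t4.png")
plan([(443.5,339,170,-38.5,7,100)])
E
```

```text
t 7.7 tcp [552.5 129.2 245.1] [-1.799e+02 -1.000e-01  2.900e+00] F [0.  0.7 0.5] gap 68.3 j [ 8.  2. 90.  0. 88.  5.]
7
{"offset": [[-13.9, -30.7, 10.4], [-17.0, -29.1, 10.3], [-19.8, -27.2, 10.4], [-22.6, -25.1, 10.3], [-25.0, -22.5, 10.3], [-27.3, -19.9, 10.3], [-29.2, -16.9, 10.3]], "delta_rot": [[0.0, 0.0, 5.9], [0.0, 0.0, 5.9], [0.0, 0.0, 5.9], [0.0, 0.1, 5.9], [-0.1, 0.0, 6.0], [0.0, 0.0, 5.9], [0.0, 0.0, 5.9]], "jaw": [100, 100, 100, 100, 100, 100, 100]}
```

View pics/t4.png

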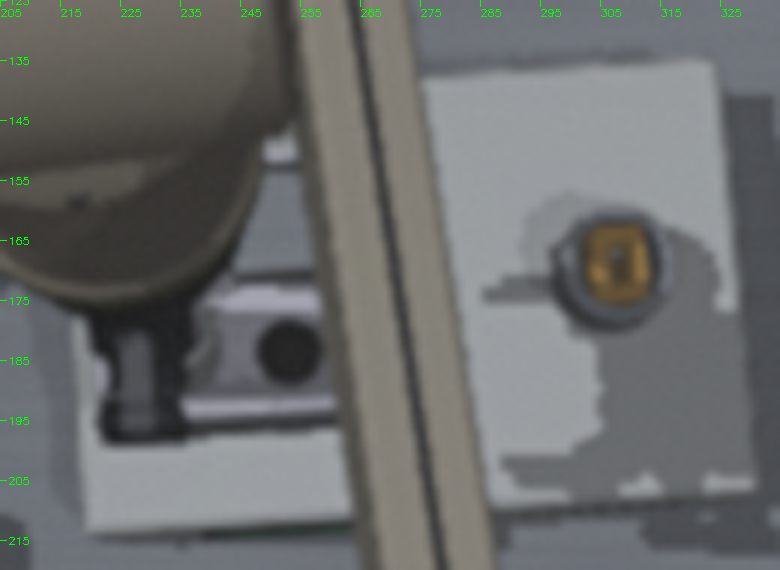

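Occluded here, so I'll check the jar on the next pass. Now I'll move to the bottle, decelerating at the end.

Request:
jog_arm(offset=[[-13.9,-30.7,10.4],[-17.0,-29.1,10.3],[-19.8,-27.2,10.4],[-22.6,-25.1,10.3],[-25.0,-22.5,10.3],[-27.3,-19.9,10.3],[-22,-13,10.3],[-7,-4,0],[0,0,0]], delta_rot=[[0.0,0.0,5.9],[0.0,0.0,5.9],[0.0,0.0,5.9],[0.0,0.0,5.9],[0.0,0.0,6.0],[0.0,0.0,5.9],[0.0,0.0,4],[0,0,2],[0,0,0]], jaw=[100,100,100,100,100,100,100,100,100])

```text
time: 8.65
tool_pos: [439.1, 345.0, 161.3]
tcp_rot: [179.6, 0.2, -40.5]
ft_force: [-0.2, -0.3, 0.8]
finger_gap: 85.4
```

```bash
python3 - <<'E'
from h import *
st()
plan([(443.5,339,110,-38.5,3,100)])
E
```

```text
t 8.65 tcp [439.1 345.  161.3] [179.6   0.2 -40.5] F [-0.2 -0.3  0.8] gap 85.4 j [33.  4. 96.  0. 80. 73.]
3
{"offset": [[2.5, 0.5, 17.1], [2.4, 0.5, 17.1], [2.4, 0.6, 17.0]], "delta_rot": [[0.1, 0.1, -0.7], [0.2, 0.0, -0.6], [0.1, 0.1, -0.7]], "jaw": [100, 100, 100]}
```

Request:
jog_arm(offset=[[2.5,0.5,17.1],[2.4,0.5,17.1],[1.4,0.6,12],[0,0,0]], delta_rot=[[0.1,0.1,-0.7],[0.2,0.0,-0.6],[0.1,0.1,-0.7],[0,0,0]], jaw=[100,100,100,100])

```text
time: 9.05
tool_pos: [442.6, 337.6, 112.3]
tcp_rot: [179.9, -0.0, -38.1]
ft_force: [-0.2, 0.3, -0.4]
finger_gap: 85.3
```

```bash
python3 - <<'E'
from h import *
st()
plan([(443.5,339,45,-38.5,4,100)])
E
```

```text
t 9.05 tcp [442.6 337.6 112.3] [179.9  -0.  -38.1] F [-0.2  0.3 -0.4] gap 85.3 j [ 32.   6. 100.  -0.  74.  70.]
4
{"offset": [[0.0, -0.4, 16.8], [-0.1, -0.5, 16.8], [0.0, -0.4, 16.9], [-0.1, -0.4, 16.8]], "delta_rot": [[0.0, 0.0, 0.1], [0.1, 0.0, 0.1], [0.0, 0.0, 0.1], [0.0, 0.0, 0.1]], "jaw": [100, 100, 100, 100]}
```

Request:
jog_arm(offset=[[0,-0.4,16.8],[0,-0.5,16.8],[0,-0.4,16.9],[0,-0.4,12],[0,0,4],[0,0,1]], delta_rot=[[0,0,0.1],[0,0,0.1],[0,0,0.1],[0,0,0.1],[0,0,0],[0,0,0]], jaw=[100,100,100,100,70,60])

```text
time: 9.65
tool_pos: [447.0, 338.1, 46.4]
tcp_rot: [-179.9, -0.1, -38.6]
ft_force: [0.4, -0.3, 0.4]
finger_gap: 59.2
```

Request:
jog_arm(offset=[[-2.5,1,3],[0,0,0.5],[0,0,0],[0,0,0],[0,0,0]], delta_rot=[[0,0,0],[0,0,0],[0,0,0],[0,0,0],[0,0,0]], jaw=[55,0,0,0,0], newtons=40)

```text
time: 10.15
tool_pos: [445.4, 339.9, 45.0]
tcp_rot: [-179.7, -0.2, -38.6]
ft_force: [0.1, -0.1, -0.6]
finger_gap: 41.5
```

```bash
python3 - <<'E'
from h import *
s=st();x,y,z=s['tool_pos']
p,d,K,T=grab("wrist","w5")
crop(p,160,180,200,190,4,"w5.png",20)
plan([(x,y,150,-38.5,3,0),(563,15,225,2.75,9,0)])
E
```

```text
t 10.15 tcp [445.4 339.9  45. ] [-179.7   -0.2  -38.6] F [ 0.1 -0.1 -0.6] gap 41.5 j [ 32.  11. 102.  -0.  67.  71.]
12
{"offset": [[0.1, -0.2, -35.0], [0.0, -0.1, -35.0], [0.1, -0.1, -35.0], [32.7, 20.1, -8.3], [31.0, 22.7, -8.4], [29.0, 25.1, -8.3], [27.0, 27.3, -8.4], [24.7, 29.4, -8.3], [22.3, 31.2, -8.3], [19.7, 33.0, -8.4], [17.0, 34.4, -8.3], [14.2, 35.6, -8.4]], "delta_rot": [[-0.1, -0.1, 0.0], [-0.1, 0.0, -0.1], [-0.1, -0.1, 0.0], [0.0, 0.0, -4.6], [0.0, 0.0, -4.6], [0.0, 0.0, -4.6], [0.0, 0.0, -4.5], [0.0, 0.0, -4.6], [0.0, 0.0, -4.6], [0.0, 0.0, -4.6], [0.0, 0.0, -4.6], [0.0, 0.0, -4.6]], "jaw": [0, 0, 0, 0, 0, 0, 0, 0, 0, 0, 0, 0]}
```

View pics/w5.png

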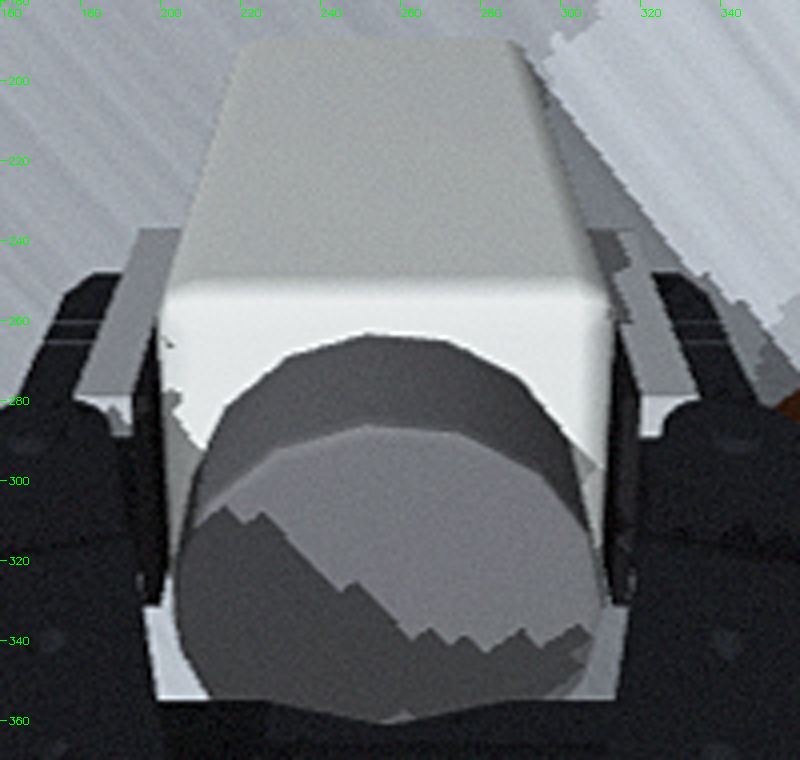

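The bottle sits square in the jaws. I'll lift it high enough to clear the jar standing in the box, then go to the viewing spot.

Request:
jog_arm(offset=[[0,0,-30],[0,0,-48],[0,0,-48],[15,10,-46],[32.7,20.1,-8],[31.0,22.7,-5],[29.0,25.1,0],[27.0,27.3,0],[24.7,29.4,0],[22.3,31.2,0],[19.7,33.0,0],[12,28,0],[4,12,0],[0,0,0]], delta_rot=[[0,0,0],[0,0,0],[0,0,0],[0,0,-4.6],[0.0,0.0,-4.6],[0.0,0.0,-4.6],[0.0,0.0,-4.6],[0.0,0.0,-4.5],[0.0,0.0,-4.6],[0.0,0.0,-4.6],[0.0,0.0,-4.6],[0.0,0.0,-4.6],[0,0,0],[0,0,0]], jaw=[0,0,0,0,0,0,0,0,0,0,0,0,0,0])

```text
time: 11.6
tool_pos: [584.3, 26.9, 239.8]
tcp_rot: [179.9, -0.5, 4.5]
ft_force: [-0.2, 0.6, -0.3]
finger_gap: 41.4
```

```bash
python3 - <<'E'
from h import *
st();p,d,K,T=grab("wrist","w6");st()
crop(p,155,0,200,150,4,"w6.png",20)
crop(p,155,150,200,150,4,"w6b.png",20)
E
```

```text
t 11.6 tcp [584.3  26.9 239.8] [179.9  -0.5   4.5] F [-0.2  0.6 -0.3] gap 41.4 j [-2.  4. 88.  0. 87. -7.]
t 11.65 tcp [584.   27.8 239.8] [180.   -0.5   4.5] F [ 0.3  0.1 -1.7] gap 42.0 j [-2.  4. 88.  0. 87. -7.]
```

View pics/w6.png

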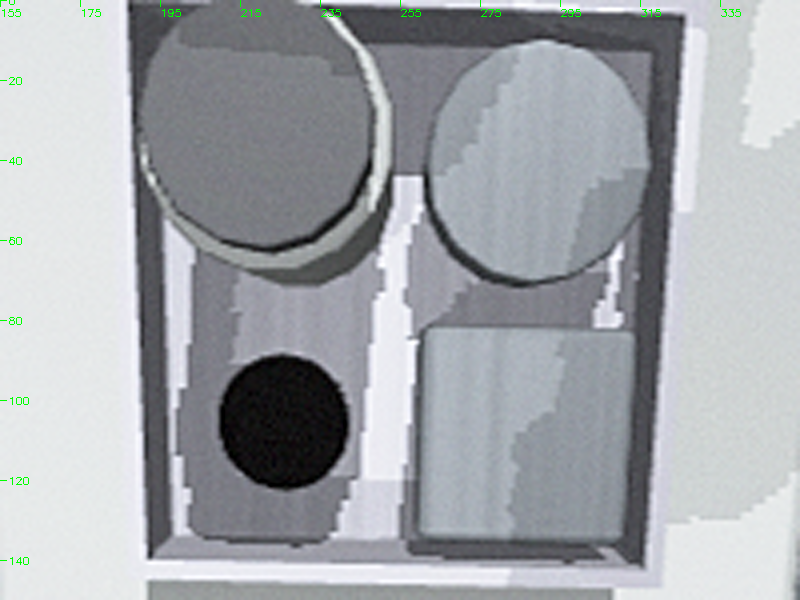

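View pics/w6b.png

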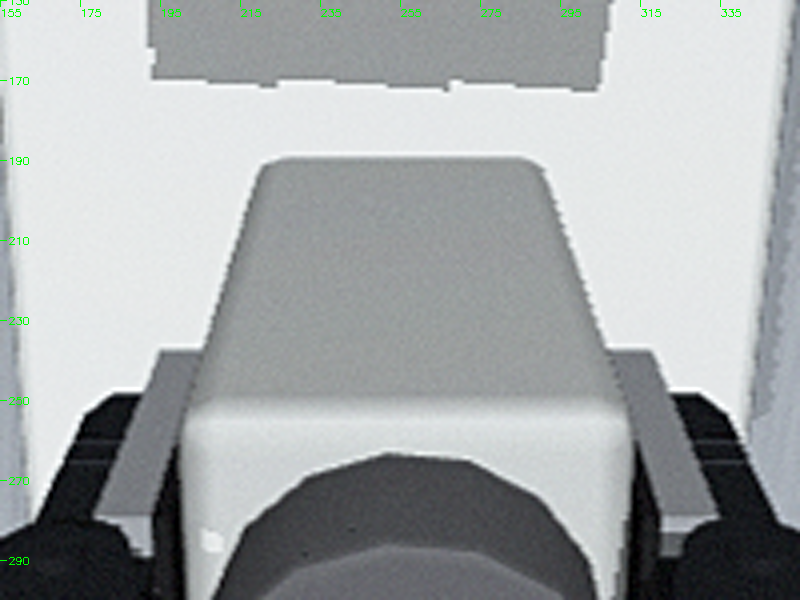

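```bash
python3 - <<'E'
from h import *
p,d,K,T=load("w6")
print("jar",atz(K,T,219.5,32.6,160),"pad",atz(K,T,155+284/4,421/4,65.8))
print("tins",atz(K,T,155+527/4,435/4,99), "tinr",atz(K,T,155+538/4,160/4,99))
bl=atz(K,T,155+147/4,569/4,101);br=atz(K,T,155+655/4,583/4,101);print(bl,br,np.degrees(np.arctan2(*(br-bl)[1::-1])))
e=atz(K,T,256,252,275);print("bottle front",e, e[1]-21-27)
b=[atz(K,T,155+u/4,150+158/4,195) for u in(268,545)];print(b)
plan([(553.5,79.5,190,2.75,3,0)])
E
```

```text
jar [556.34512799 130.35150285 160.        ] pad [555.59161852  81.71022723  65.8       ]
tins [607.53445339  85.11218744  99.        ] tinr [604.19780342 136.6852392   99.        ]
[531.27587549  52.02310471 101.        ] [637.27585157  57.22486078 101.        ] 2.809432431133629
bottle front [583.8434367   47.04328226 275.        ] -0.9567177427657967
[array([565.08824228,  43.20434608, 195.        ]), array([605.09245432,  46.23207826, 195.        ])]
3
{"offset": [[-8.9, -18.0, 16.5], [-9.1, -17.9, 16.5], [-9.2, -17.8, 16.6]], "delta_rot": [[0.0, -0.2, 0.6], [0.0, -0.1, 0.6], [0.0, -0.2, 0.6]], "jaw": [0, 0, 0]}
```

Request:
jog_arm(offset=[[-8.9,-18,10],[-9.1,-18,10],[-8,-14,10],[-4,-5,5],[0,0,0]], delta_rot=[[0.0,-0.2,0.6],[0.0,-0.1,0.6],[0.0,-0.2,0.6],[0,0,0],[0,0,0]], jaw=[0,0,0,0,0])

```text
time: 12.15
tool_pos: [547.3, 88.8, 203.9]
tcp_rot: [-179.9, 0.0, 2.6]
ft_force: [-0.0, 0.2, -1.5]
finger_gap: 41.6
```

```bash
python3 - <<'E'
from h import *
st()
plan([(553.5,82,160,2.8,2,0)])
E
```

```text
t 12.15 tcp [547.3  88.8 203.9] [-179.9    0.     2.6] F [-0.   0.2 -1.5] gap 41.6 j [ 4.  1. 95.  0. 84.  1.]
2
{"offset": [[2.9, 3.6, 22.0], [3.0, 3.5, 21.9]], "delta_rot": [[-0.1, 0.0, -0.1], [0.0, 0.0, -0.1]], "jaw": [0, 0]}
```

Request:
jog_arm(offset=[[2.9,3.6,20],[3,3.5,15],[0,0,3],[0,0,0]], delta_rot=[[0,0,-0.1],[0,0,-0.1],[0,0,0],[0,0,0]], jaw=[0,0,0,0])

```text
time: 12.55
tool_pos: [555.0, 82.8, 167.0]
tcp_rot: [-179.9, -0.2, 2.9]
ft_force: [0.2, 0.3, -1.4]
finger_gap: 41.6
```

Expected contact at TCP z≈110.

Request:
jog_arm(offset=[[-0.5,0,14],[-0.5,0.5,14],[0,0,12],[0,0,8],[0,0,3],[0,0,1.5]], delta_rot=[[0,0,0],[0,0,0],[0,0,0],[0,0,0],[0,0,0],[0,0,0]], jaw=[0,0,0,0,0,0])

```text
time: 13.15
tool_pos: [554.6, 81.8, 110.8]
tcp_rot: [-179.9, -0.2, 2.9]
ft_force: [-0.4, 0.6, -2.1]
finger_gap: 41.5
```

Request:
jog_arm(offset=[[0,0,1.5],[0,0,1.5]], delta_rot=[[0,0,0],[0,0,0]], jaw=[0,0])

```text
time: 13.35
tool_pos: [554.8, 81.9, 108.7]
tcp_rot: [-179.9, -0.3, 2.9]
ft_force: [-7.6, -1.3, 13.7]
finger_gap: 41.5
```

Request:
jog_arm(offset=[[0,0,0],[0,0,0],[0,0,0],[0,0,-10],[0,0,-30],[0,0,-45],[0,10,-45],[5,30,-10],[5,30,0],[3,10,0],[0,0,0]], delta_rot=[[0,0,0],[0,0,0],[0,0,0],[0,0,0],[0,0,0],[0,0,0],[0,0,0],[0,0,0],[0,0,0],[0,0,0],[0,0,0]], jaw=[80,80,80,80,80,80,80,80,80,80,80])

```text
time: 14.45
tool_pos: [573.0, 0.8, 263.0]
tcp_rot: [-180.0, -0.8, 3.0]
ft_force: [-0.5, -0.3, -0.9]
finger_gap: 68.6
```

```bash
python3 - <<'E'
from h import *
st();p,d,K,T=grab("wrist","w7")
cv2.imwrite("pics/w7.png",cv2.resize(p[:,:,::-1],(800,600),interpolation=cv2.INTER_CUBIC))
E
```

```text
t 14.45 tcp [573.    0.8 263. ] [-180.    -0.8    3. ] F [-0.5 -0.3 -0.9] gap 68.6 j [-5.  2. 88.  0. 89. -8.]
```

View pics/w7.png

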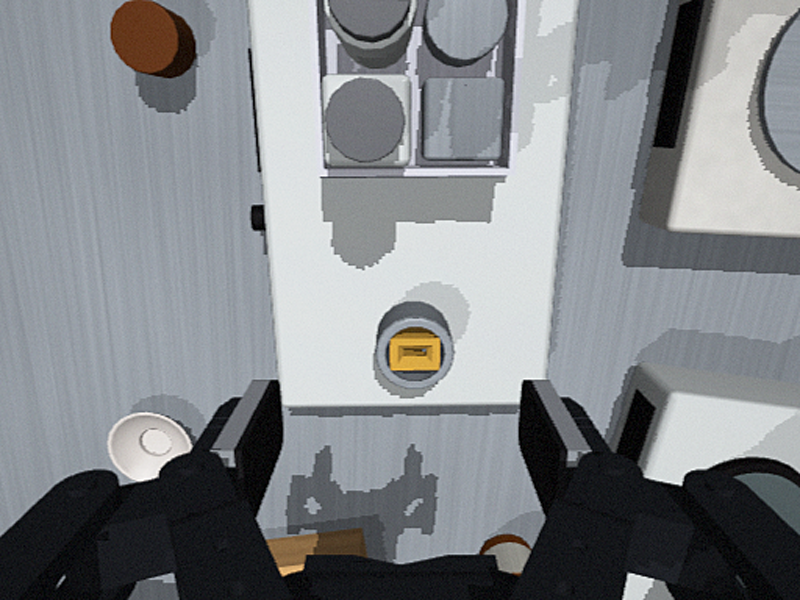

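Both containers stand upright in the box (jar at (370,20), bottle at (365,120)), and the switch shows at (415,350). Next is a view of the key block with yaw ≈ 101.

```bash
python3 - <<'E'
from h import *
plan([(600,-300,245,95,12,80),(605,-305,245,100.9,2,80)])
p,d,K,T=load("w7");crop(p,225,185,80,75,9,"w7a.png")
E
```

```text
14
{"offset": [[0.9, 25.2, 1.5], [-2.4, 25.1, 1.4], [-5.8, 24.6, 1.5], [-9.0, 23.5, 1.4], [-12.1, 22.2, 1.5], [-14.9, 20.3, 1.4], [-17.5, 18.2, 1.4], [-19.7, 15.7, 1.5], [-21.7, 12.9, 1.4], [-23.2, 9.9, 1.4], [-24.3, 6.7, 1.5], [-25.0, 3.5, 1.5], [-2.7, 2.3, 0.0], [-2.8, 2.1, 0.0]], "delta_rot": [[0.1, -0.1, -7.7], [0.0, 0.0, -7.6], [0.0, -0.1, -7.7], [0.1, 0.0, -7.7], [0.0, -0.1, -7.6], [0.1, 0.0, -7.7], [0.0, -0.1, -7.7], [0.1, 0.0, -7.6], [0.0, -0.1, -7.7], [0.1, 0.0, -7.6], [0.0, -0.1, -7.7], [0.1, 0.0, -7.7], [0.0, 0.0, -2.9], [0.0, 0.0, -3.0]], "jaw": [80, 80, 80, 80, 80, 80, 80, 80, 80, 80, 80, 80, 80, 80]}
```

View pics/w7a.png

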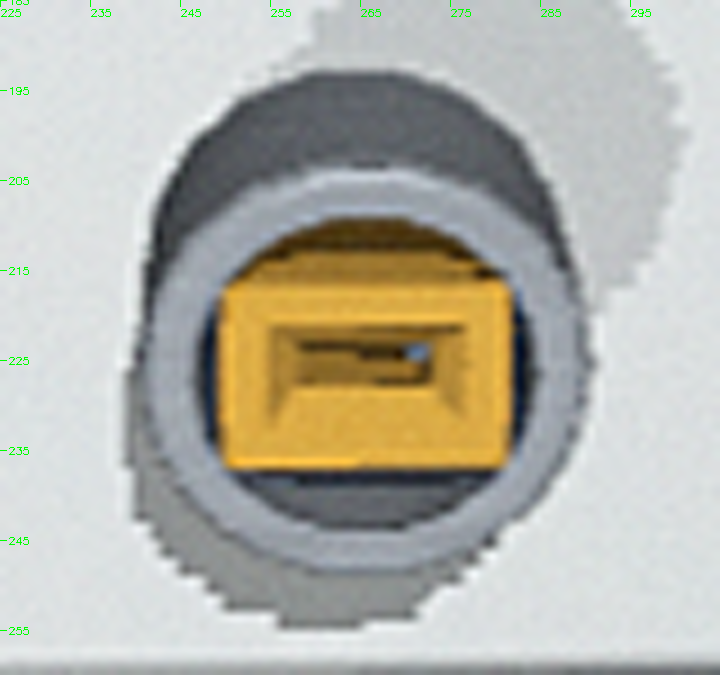

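Request:
jog_arm(offset=[[0.9,25.2,1.5],[-2.4,25.1,1.4],[-5.8,24.6,1.5],[-9.0,23.5,1.4],[-12.1,22.2,1.5],[-14.9,20.3,1.4],[-17.5,18.2,1.4],[-19.7,15.7,1.5],[-21.7,12.9,1.4],[-23.2,9.9,1.4],[-24.3,6.7,1.5],[-18.0,3.5,1.5],[-2.7,2.3,0.0],[0,0,0.0]], delta_rot=[[0.1,-0.1,-7.7],[0.0,0.0,-7.6],[0.0,-0.1,-7.7],[0.1,0.0,-7.7],[0.0,-0.1,-7.6],[0.1,0.0,-7.7],[0.0,-0.1,-7.7],[0.1,0.0,-7.6],[0.0,-0.1,-7.7],[0.1,0.0,-7.6],[0.0,-0.1,-7.7],[0.1,0.0,-7.7],[0.0,0.0,-2.9],[0.0,0.0,-3.0]], jaw=[80,80,80,80,80,80,80,80,80,80,80,80,80,80])

```text
time: 15.9
tool_pos: [611.4, -282.5, 232.0]
tcp_rot: [-179.2, -1.1, 105.9]
ft_force: [-0.0, -0.2, 0.1]
finger_gap: 68.3
```

```bash
python3 - <<'E'
from h import *
_,_,K,T=load("w7");print("lock",atz(K,T,265.7,226.4,90))
st();p,d,K,T=grab("wrist","w8");st()
cv2.imwrite("pics/w8.png",cv2.resize(p[:,:,::-1],(800,600),interpolation=cv2.INTER_CUBIC))
E
```

```text
lock [589.72822933 -60.56735833  90.        ]
t 15.9 tcp [ 611.4 -282.5  232. ] [-179.2   -1.1  105.9] F [-0.  -0.2  0.1] gap 68.3 j [ -29.   20.   70.    0.   91. -135.]
t 15.95 tcp [ 611.2 -282.2  231.7] [-179.2   -1.1  106.1] F [-0.5  0.6  0. ] gap 68.4 j [ -29.   20.   71.    0.   91. -135.]
```

View pics/w8.png

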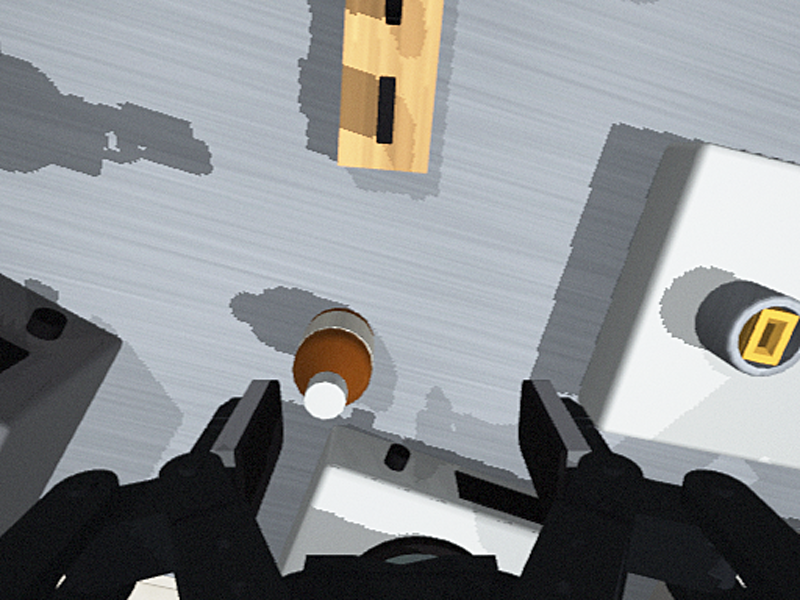

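```bash
python3 - <<'E'
from h import *
p,d,K,T=load("scene0");crop(p,190,120,45,45,15,"s0k.png",5)
p,d,K,T=load("w8");crop(p,205,0,90,120,6,"w8a.png")
s=1.5625
print("key",atz(K,T,386.5/s,77/s,78),atz(K,T,386.5/s,143/s,78))
E
```

```text
key [ 513.48415478 -314.62379423   78.        ] [ 545.40724578 -305.80589167   78.        ]
```

View pics/s0k.png

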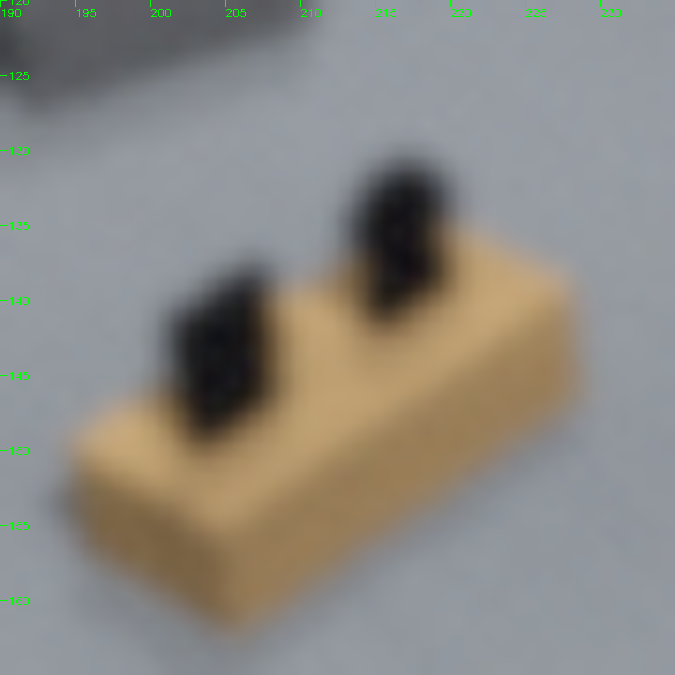

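View pics/w8a.png

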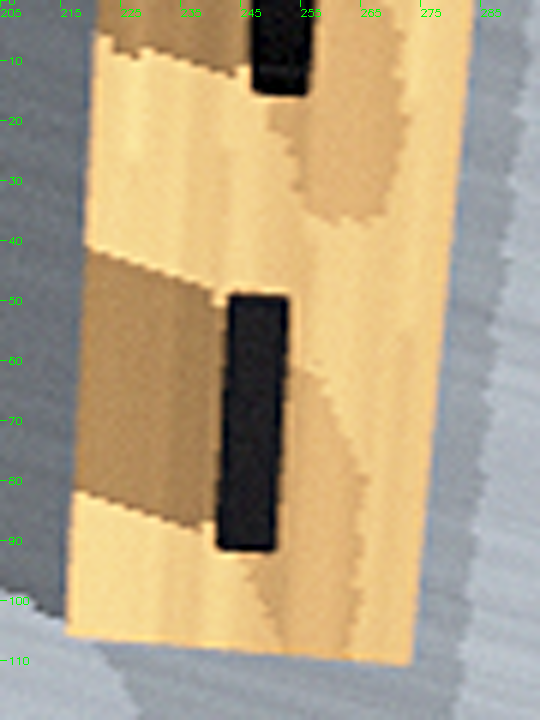

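```bash
python3 - <<'E'
from h import *
p,d,K,T=load("w8")
print(-T[:3,:3].T@T[:3,3])
q=[atz(K,T,205+u/6,v/6,78) for u,v in [(228,294),(289,294),(278,551),(216,551)]]
print(np.round(q,1),np.mean(q,0))
for a,b in [(0,3),(1,2),(0,1),(3,2)]:
    e=q[b]-q[a];print(np.linalg.norm(e),np.degrees(np.arctan2(e[1],e[0])))
e=[atz(K,T,205+u/6,v/6,36) for u,v in [(85,250),(66,635),(412,663),(442,300)]]
for a,b in [(0,1),(1,2),(3,2)]:
    f=e[b]-e[a];print('dock',np.linalg.norm(f),np.degrees(np.arctan2(f[1],f[0])))
print(e)
E
```

```text
[ 541.81924854 -304.98705923  375.10805357]
[[ 514.3 -318.1   78. ]
 [ 512.  -310.1   78. ]
 [ 544.7 -302.5   78. ]
 [ 547.1 -310.9   78. ]] [ 529.5219439  -310.40886233   78.        ]
33.6390300860236 12.357321835691005
33.633240682517005 13.085652494352077
8.28865878411478 105.9711509583702
8.715890842796417 105.84981482675708
dock 57.86896582056543 11.035303797299882
dock 56.39277782758021 101.28744777478485
dock 55.23752356550678 11.86752615908184
[array([ 510.34219623, -342.76670441,   36.        ]), array([ 567.1411317 , -331.68978542,   36.        ]), array([ 556.10329949, -276.38778138,   36.        ]), array([ 502.04643936, -287.74735365,   36.        ])]
```

The left key in the scene crop (+x slot) has sharp square corners, and the other has a rounded top. The wrist view gives the square key at (529.5,-310.4), axis ≈ 12°. I'll approach it.

```bash
python3 - <<'E'
from h import *
plan([(529.5,-310.2,125,102,5,50)])
E
```

```text
5
{"offset": [[-1.3, -17.0, 21.6], [-1.4, -17.0, 21.5], [-1.6, -17.0, 21.5], [-1.8, -17.1, 21.4], [-1.9, -17.1, 21.4]], "delta_rot": [[-0.2, -0.2, 0.8], [-0.1, -0.2, 0.8], [-0.2, -0.3, 0.9], [-0.2, -0.2, 0.8], [-0.1, -0.2, 0.8]], "jaw": [50, 50, 50, 50, 50]}
```

Request:
jog_arm(offset=[[-1.3,-17.0,21.6],[-1.4,-17.0,21.5],[-1.6,-17.0,21.5],[-1.8,-14,18],[-1.9,-6,8],[0,0,0]], delta_rot=[[-0.2,-0.2,0.8],[-0.1,-0.2,0.8],[-0.2,-0.3,0.9],[-0.2,-0.2,0.8],[-0.1,-0.2,0.8],[0,0,0]], jaw=[50,50,50,50,50,50])

```text
time: 16.55
tool_pos: [543.0, -298.9, 136.5]
tcp_rot: [-179.9, -0.3, 101.9]
ft_force: [0.8, -0.2, -0.4]
finger_gap: 42.4
```

```bash
python3 - <<'E'
from h import *
st();p,d,K,T=grab("wrist","w9");crop(p,155,180,200,190,4,"w9.png",20)
plan([(529.5,-310.2,85,102,3,50)])
E
```

```text
t 16.55 tcp [ 543.  -298.9  136.5] [-179.9   -0.3  101.9] F [ 0.8 -0.2 -0.4] gap 42.4 j [ -34.   14.   88.    0.   78. -136.]
3
{"offset": [[-2.8, -5.4, 17.4], [-2.8, -5.4, 17.5], [-2.7, -5.5, 17.4]], "delta_rot": [[0.0, -0.1, 0.0], [0.0, -0.1, -0.1], [0.0, 0.0, 0.0]], "jaw": [50, 50, 50]}
```

View pics/w9.png

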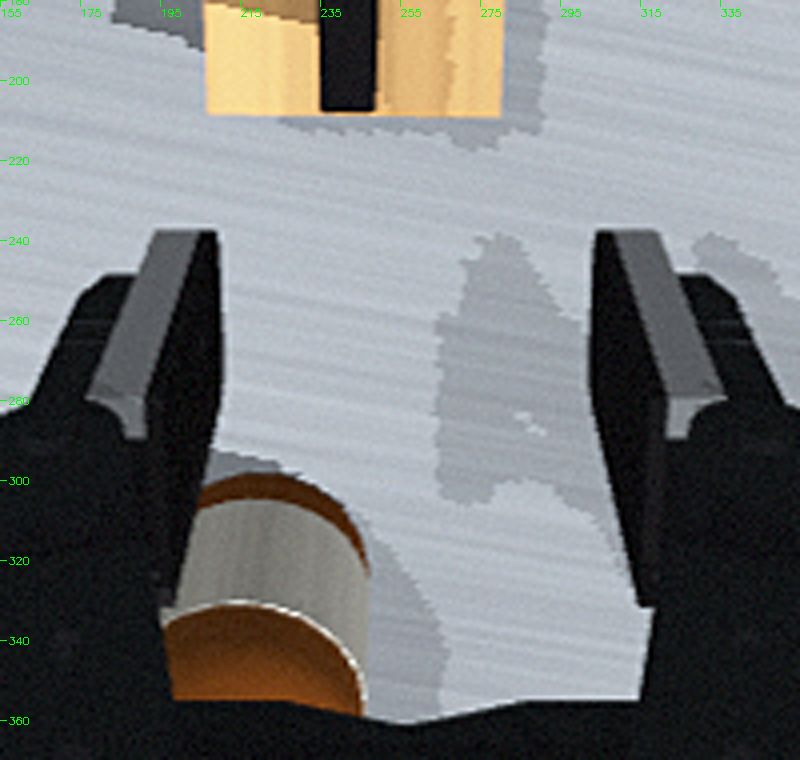

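Request:
jog_arm(offset=[[-2.8,-5.4,17.4],[-2.8,-5.4,15],[-2.7,-3,8],[-1,0,2],[0,0,0]], delta_rot=[[0.0,-0.1,0.0],[0.0,-0.1,-0.1],[0,0,0],[0,0,0],[0,0,0]], jaw=[50,50,50,50,50])

```text
time: 17.1
tool_pos: [537.1, -311.2, 98.3]
tcp_rot: [179.7, 0.2, 102.1]
ft_force: [-0.4, -0.3, -0.3]
finger_gap: 42.3
```

```bash
python3 - <<'E'
from h import *
st();p,d,K,T=grab("wrist","w10");crop(p,155,150,200,200,4,"w10.png",20)
plan([(529.5,-310.2,46,102,3,50)])
E
```

```text
t 17.1 tcp [ 537.1 -311.2   98.3] [179.7   0.2 102.1] F [-0.4 -0.3 -0.3] gap 42.3 j [ -35.   16.   90.    0.   74. -137.]
3
{"offset": [[0.9, -2.5, 17.5], [0.9, -2.5, 17.5], [0.9, -2.5, 17.5]], "delta_rot": [[0.1, 0.1, 0.1], [0.1, 0.1, 0.0], [0.1, 0.0, 0.1]], "jaw": [50, 50, 50]}
```

View pics/w10.png

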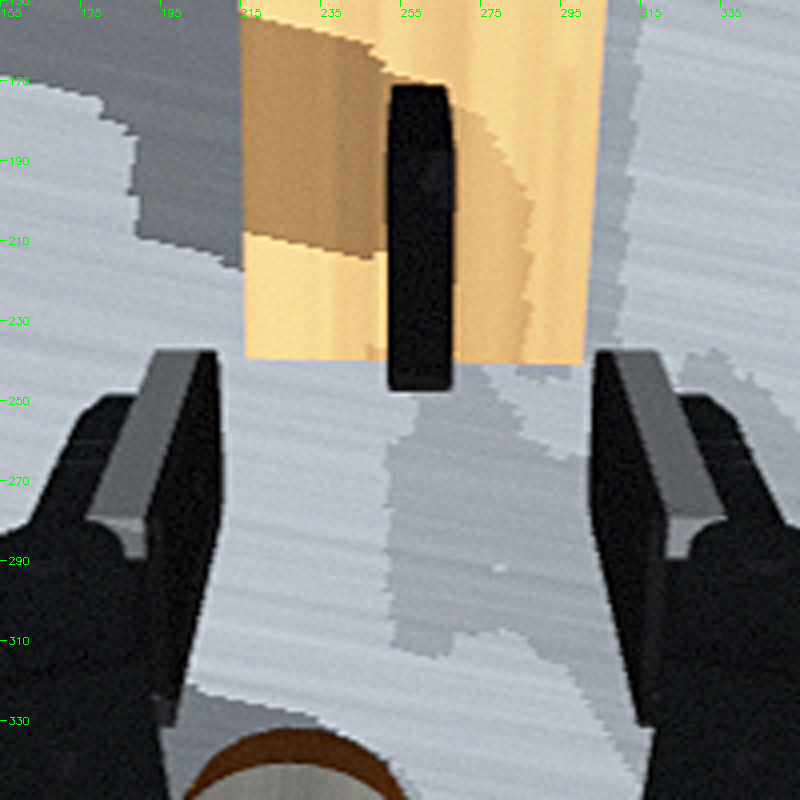

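```bash
python3 - <<'E'
from h import *
p,d,K,T=load("w10")
q=[atz(K,T,155+u/4,150+v/4,78) for u,v in [(386,150),(454,150),(452,390),(387,390)]]
print(np.round(q,1),np.mean(q,0),-T[:3,:3].T@T[:3,3])
for a,b in [(0,3),(1,2),(0,1),(3,2)]:
    e=q[b]-q[a];print(np.linalg.norm(e),np.degrees(np.arctan2(e[1],e[0])))
E
```

```text
[[ 513.4 -318.5   78. ]
 [ 511.6 -310.1   78. ]
 [ 544.3 -303.    78. ]
 [ 546.2 -311.4   78. ]] [ 528.88992075 -310.76597122   78.        ] [ 462.74789056 -326.22664646  240.00115702]
33.482182630807316 12.136233856723189
33.47329529463927 12.329262233077083
8.532575948323013 102.23318704224198
8.645366387233897 102.2920806374089
```

Request:
jog_arm(offset=[[0.9,-4,16],[0.9,-3,14],[0,-1,8],[0,0,3],[0,0,0]], delta_rot=[[0,0,0],[0,0,0],[0,0,0],[0,0,0],[0,0,0]], jaw=[50,50,50,50,50])

```text
time: 17.65
tool_pos: [528.9, -311.1, 54.4]
tcp_rot: [179.6, 0.3, 102.2]
ft_force: [0.9, 0.1, 0.7]
finger_gap: 42.8
```

```bash
python3 - <<'E'
from h import *
st();plan([(528.9,-310.6,45.5,102.2,2,50)])
E
```

```text
t 17.65 tcp [ 528.9 -311.1   54.4] [179.6   0.3 102.2] F [0.9 0.1 0.7] gap 42.8 j [ -35.   18.   93.    0.   69. -137.]
2
{"offset": [[0.3, 0.0, 4.4], [0.2, 0.1, 4.5]], "delta_rot": [[0.2, 0.1, 0.0], [0.2, 0.2, 0.0]], "jaw": [50, 50]}
```

Request:
jog_arm(offset=[[0.3,0.0,4.4],[0.2,0.1,3.5],[0,0,0]], delta_rot=[[0.2,0.1,0.0],[0.2,0.2,0.0],[0,0,0]], jaw=[50,50,50])

```text
time: 17.95
tool_pos: [529.3, -310.8, 46.3]
tcp_rot: [-180.0, -0.0, 102.2]
ft_force: [-0.5, -0.3, 0.8]
finger_gap: 42.7
```

Request:
jog_arm(offset=[[0,0,0],[0,0,0],[0,0,0],[0,0,0],[0,0,0],[0,0,0]], delta_rot=[[0,0,0],[0,0,0],[0,0,0],[0,0,0],[0,0,0],[0,0,0]], jaw=[0,0,0,0,0,0], newtons=80)

```text
time: 18.55
tool_pos: [530.2, -311.3, 47.6]
tcp_rot: [180.0, 0.1, 102.2]
ft_force: [0.2, 0.1, -0.5]
finger_gap: 7.8
```

```bash
python3 - <<'E'
from h import *
st();p,d,K,T=grab("wrist","w11");crop(p,155,190,200,190,4,"w11.png",20)
E
```

```text
t 18.55 tcp [ 530.2 -311.3   47.6] [1.800e+02 1.000e-01 1.022e+02] F [ 0.2  0.1 -0.5] gap 7.8 j [ -35.   19.   92.   -0.   69. -137.]
```

View pics/w11.png

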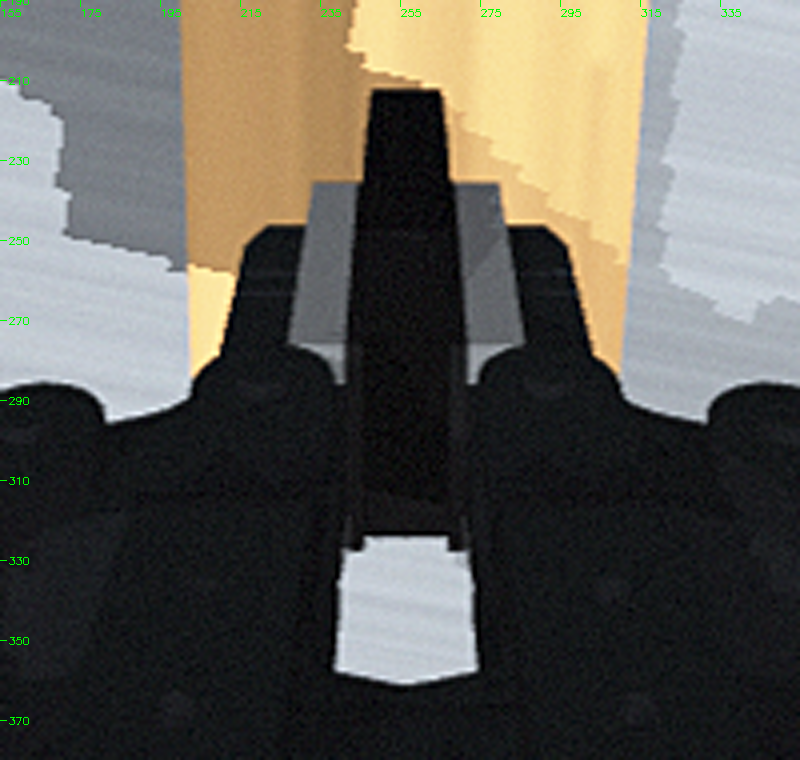

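```bash
python3 - <<'E'
from h import *
p,d,K,T=load("w11")
R=Rt(102.2).as_matrix();t=np.array([530.2,-311.3,47.6])
for u,v,z in [(256,190+535/4,78),(256.5,190+232/4,78),(256,190+90/4,50)]:
    print(R.T@(atz(K,T,u,v,z)-t))
c=cv2.resize(cv2.convertScaleAbs(p[180:330,215:300,::-1],alpha=4),None,fx=5,fy=5,interpolation=cv2.INTER_CUBIC);cv2.imwrite("pics/w11b.png",c)
E
```

```text
[  0.24300748  15.99265694 -30.4       ]
[  0.45098075 -17.22740822 -30.4       ]
[  0.21513797 -20.13669784  -2.4       ]
```

View pics/w11b.png

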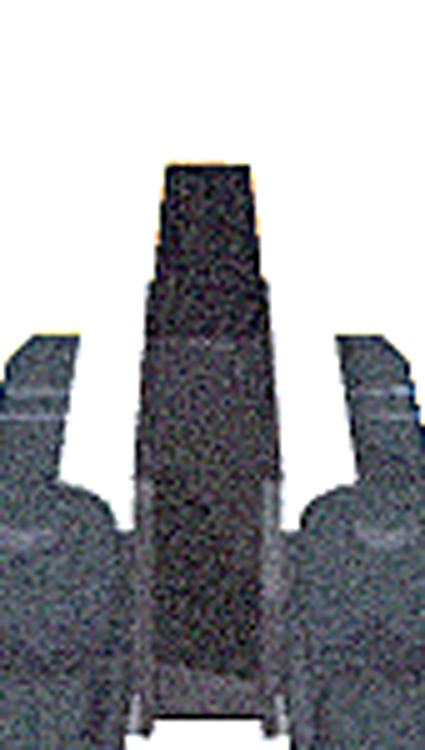

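Request:
jog_arm(offset=[[0,0,-10],[0,0,-20],[0,0,-40],[0,0,-45],[0,0,-30],[0,0,0]], delta_rot=[[0,0,0],[0,0,0],[0,0,0],[0,0,0],[0,0,0],[0,0,0]], jaw=[0,0,0,0,0,0])

```text
time: 19.2
tool_pos: [528.7, -310.6, 199.4]
tcp_rot: [-179.9, -0.0, 102.2]
ft_force: [1.3, -0.3, -0.4]
finger_gap: 7.8
```

```bash
python3 - <<'E'
from h import *
st();plan([(650,-63,180,92.8,8,0)])
E
```

```text
t 19.2 tcp [ 528.7 -310.6  199.4] [-179.9   -0.   102.2] F [ 1.3 -0.3 -0.4] gap 7.8 j [ -35.   11.   85.   -0.   84. -137.]
8
{"offset": [[27.1, 21.3, 2.4], [27.5, 20.8, 2.4], [27.9, 20.3, 2.4], [28.3, 19.6, 2.4], [28.7, 19.1, 2.4], [29.1, 18.4, 2.5], [29.5, 17.9, 2.4], [29.8, 17.3, 2.5]], "delta_rot": [[0.0, 0.0, 1.2], [0.0, 0.0, 1.1], [0.0, 0.0, 1.2], [0.0, 0.0, 1.2], [-0.1, 0.0, 1.1], [0.0, 0.0, 1.2], [0.0, 0.0, 1.2], [0.0, 0.0, 1.2]], "jaw": [0, 0, 0, 0, 0, 0, 0, 0]}
```

Request:
jog_arm(offset=[[18,14,2.4],[27.5,20.8,2.4],[27.9,20.3,2.4],[28.3,19.6,2.4],[28.7,19.1,2.4],[29.1,18.4,2.5],[29.5,17.9,2.4],[20,12,2.5],[8,5,0],[0,0,0]], delta_rot=[[0.0,0.0,1.2],[0.0,0.0,1.1],[0.0,0.0,1.2],[0.0,0.0,1.2],[-0.1,0.0,1.1],[0.0,0.0,1.2],[0.0,0.0,1.2],[0.0,0.0,1.2],[0,0,0],[0,0,0]], jaw=[0,0,0,0,0,0,0,0,0,0])

```text
time: 20.2
tool_pos: [648.0, -68.5, 179.5]
tcp_rot: [-180.0, 0.1, 92.2]
ft_force: [-0.7, -0.6, -1.0]
finger_gap: 7.9
```

```bash
python3 - <<'E'
from h import *
st();p,d,K,T=grab("wrist","w12");st()
cv2.imwrite("pics/w12.png",cv2.resize(p[:,:,::-1],(800,600),interpolation=cv2.INTER_CUBIC))
E
```

```text
t 20.2 tcp [648.  -68.5 179.5] [-1.80e+02  1.00e-01  9.22e+01] F [-0.7 -0.6 -1. ] gap 7.9 j [ -10.   17.   80.   -0.   83. -103.]
t 20.25 tcp [647.7 -69.2 179.4] [-1.80e+02  1.00e-01  9.22e+01] F [ 1.1 -0.8 -0.9] gap 7.5 j [ -11.   17.   80.   -0.   83. -103.]
```

View pics/w12.png

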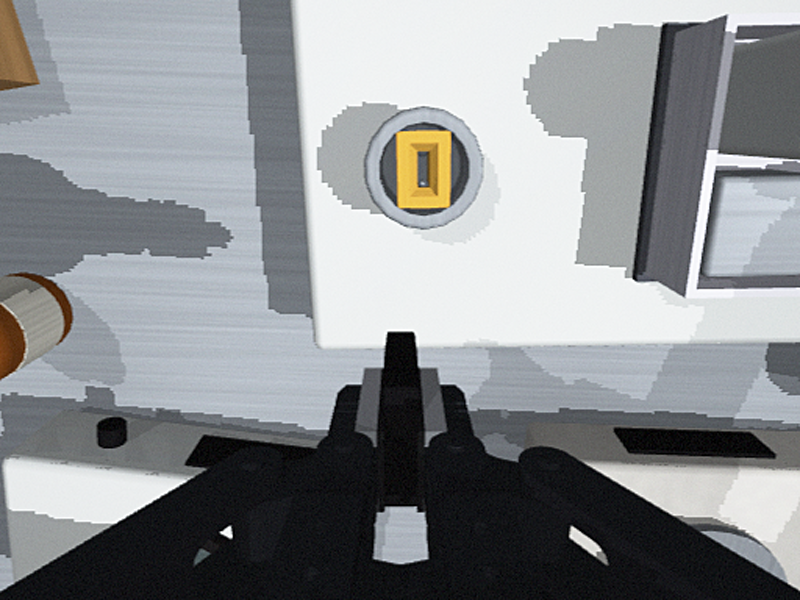

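Excellent view: the plug is at (424,169) in 800x600. I'll enlarge it.

```bash
python3 - <<'E'
from h import *
p,d,K,T=load("w12");crop(p,230,65,84,84,9,"w12a.png")
E
```

```text
(no output)
```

View pics/w12a.png

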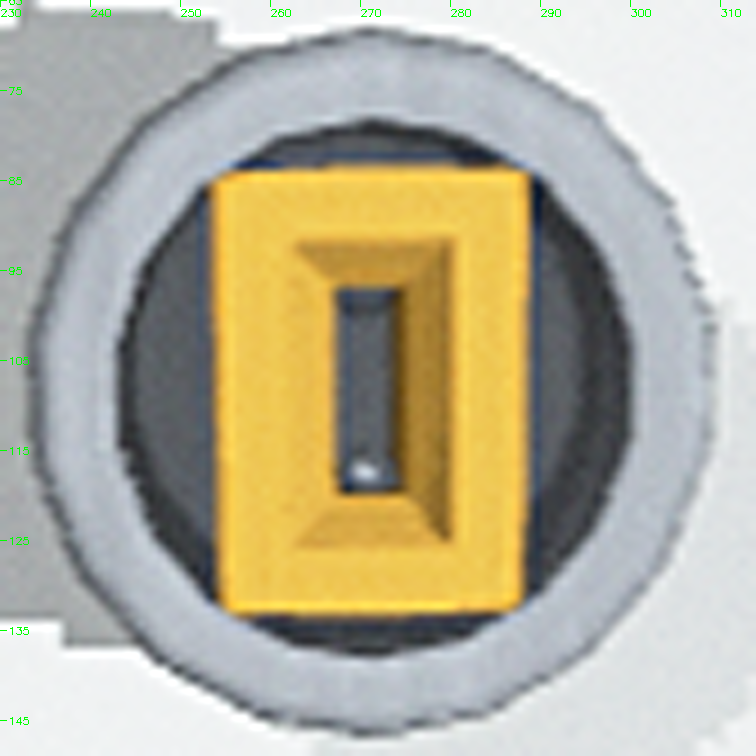

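```bash
python3 - <<'E'
from h import *
p,d,K,T=load("w12")
f=lambda u,v,z=90:atz(K,T,230+u/9,65+v/9,z)
c=f(371.8,393.8);a=f(371.5,175);b=f(372,613.5)
print("lock",c,"ang",np.degrees(np.arctan2(*(b-a)[1::-1])),np.linalg.norm(b-a))
ba=f(372,382);print("barrel?",ba)
t=np.array([648.,-68.5,179.5]);R=Rt(92.2).as_matrix()
print("tool rel",R.T@(c-t))
# key in grip again, top z = tcp+30.4
s=1.5625
for v in (507,400.,): print(R.T@(atz(K,T,400/s,v/s,179.5+30.4)-t))
q=[f(u,v) for u,v in [(213,180),(530,170),(522,612),(222,615)]]
for i,j in [(0,1),(3,2),(0,3),(1,2)]:
    e=q[j]-q[i];print(np.linalg.norm(e),np.degrees(np.arctan2(e[1],e[0])))
E
```

```text
lock [589.29046365 -60.34553486  90.        ] ang 3.0613816398141758 31.76798405623905
barrel? [588.43760712 -60.37531278  90.        ]
tool rel [ 10.40218509 -58.35323047  89.5       ]
[  0.55357832  16.31987923 -30.4       ]
[  0.54318396 -13.97426545 -30.4       ]
23.035998896910066 93.95097602321242
22.732998628146643 92.81614549583239
31.540761846621475 3.3411184514322354
31.995672669206982 2.7991451007101986
```

```bash
python3 - <<'E'
from h import *
st();plan([(590.1,-60.7,148,93,4,0)])
E
```

```text
t 20.25 tcp [647.7 -69.2 179.4] [-1.80e+02  1.00e-01  9.22e+01] F [ 1.1 -0.8 -0.9] gap 7.5 j [ -11.   17.   80.   -0.   83. -103.]
4
{"offset": [[2.7, -14.3, 7.9], [2.7, -14.3, 7.8], [2.8, -14.3, 7.9], [2.9, -14.2, 7.9]], "delta_rot": [[0.0, 0.0, -0.2], [0.0, 0.1, -0.2], [0.0, 0.0, -0.2], [0.0, 0.0, -0.2]], "jaw": [0, 0, 0, 0]}
```

Request:
jog_arm(offset=[[2.7,-14.3,7.9],[2.7,-14.3,7.8],[2.8,-11,7.9],[1,-5,4],[0,-2,0],[0,0,0]], delta_rot=[[0,0,-0.2],[0,0,-0.2],[0,0,-0.2],[0,0,-0.2],[0,0,0],[0,0,0]], jaw=[0,0,0,0,0,0])

```text
time: 20.85
tool_pos: [597.5, -70.2, 152.2]
tcp_rot: [180.0, 0.3, 92.7]
ft_force: [-0.1, -0.1, -0.5]
finger_gap: 7.9
```

```bash
python3 - <<'E'
from h import *
st();plan([(590.1,-60.7,142,93,2,0)])
E
```

```text
t 20.85 tcp [597.5 -70.2 152.2] [180.    0.3  92.7] F [-0.1 -0.1 -0.5] gap 7.9 j [ -11.   10.   90.   -0.   79. -104.]
2
{"offset": [[4.9, -3.5, 5.1], [4.9, -3.4, 5.0]], "delta_rot": [[0.0, 0.1, -0.1], [0.0, 0.2, -0.2]], "jaw": [0, 0]}
```

Request:
jog_arm(offset=[[4.9,-3.5,4],[3.9,-3.4,4],[0,0,0],[0,0,0]], delta_rot=[[0.0,0.1,-0.1],[0,0.2,-0.2],[0,0,0],[0,0,0]], jaw=[0,0,0,0])

```text
time: 21.25
tool_pos: [590.9, -61.8, 144.7]
tcp_rot: [179.9, -0.0, 93.0]
ft_force: [0.3, -0.1, -0.3]
finger_gap: 7.6
```

```bash
python3 - <<'E'
from h import *
st();plan([(590.1,-60.7,133,93,2,0)])
p,d,K,T=grab("wrist","w13");crop(p,195,140,120,130,6,"w13.png")
E
```

```text
t 21.25 tcp [590.9 -61.8 144.7] [179.9  -0.   93. ] F [ 0.3 -0.1 -0.3] gap 7.6 j [ -11.   10.   92.    0.   78. -104.]
2
{"offset": [[0.6, -0.4, 5.8], [0.6, -0.4, 5.9]], "delta_rot": [[0.1, 0.0, 0.0], [0.0, 0.0, 0.0]], "jaw": [0, 0]}
```

View pics/w13.png

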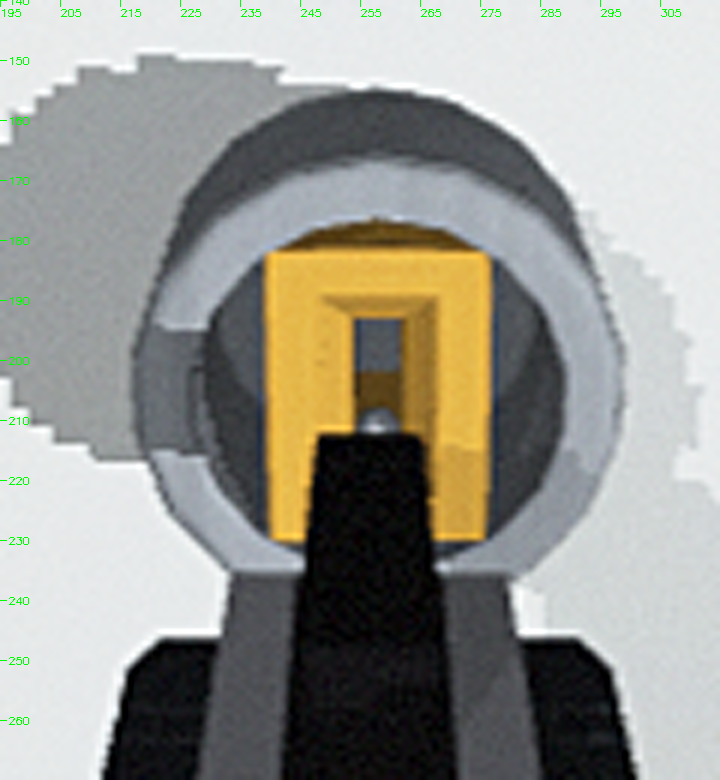

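```bash
python3 - <<'E'
from h import *
p,d,K,T=load("w13")
t=np.array([590.9,-61.8,144.7]);R=Rt(93.0).as_matrix()
f=lambda u,v,z:R.T@(atz(K,T,195+u/6,140+v/6,z)-t)
print("lock far",f(378,252,90),"near",f(379,540,90), "center",f(378,394,90), "funnel far edge",f(380,297,90))
print("shank far end",f(369.5,437,133.1),"shank up",f(369.5,575,161))
E
```

```text
lock far [  1.52672085 -17.41241317  54.7       ] near [ 1.69549672 14.30083447 54.7       ] center [ 1.55713119 -2.13725622 54.7       ] funnel far edge [  1.73949022 -12.64496747  54.7       ]
shank far end [  0.63289396 -14.47508225  11.6       ] shank up [  0.60752172 -15.49230149 -16.3       ]
```

Request:
jog_arm(offset=[[1,-1.8,5],[0,0,6],[0,0,3],[0,0,0]], delta_rot=[[0,0,0],[0,0,0],[0,0,0],[0,0,0]], jaw=[0,0,0,0])

```text
time: 21.7
tool_pos: [589.2, -60.7, 129.3]
tcp_rot: [179.9, -0.0, 93.0]
ft_force: [-0.1, -0.8, -1.1]
finger_gap: 7.7
```

Request:
jog_arm(offset=[[0,0,3],[0,0,3],[0,0,3]], delta_rot=[[0,0,0],[0,0,0],[0,0,0]], jaw=[0,0,0])

```text
time: 22.0
tool_pos: [589.5, -60.8, 120.0]
tcp_rot: [179.8, -0.0, 93.0]
ft_force: [-0.1, -1.0, -0.6]
finger_gap: 7.9
```

Request:
jog_arm(offset=[[0,0,3],[0,0,3]], delta_rot=[[0,0,0],[0,0,0]], jaw=[0,0])

```text
time: 22.2
tool_pos: [589.5, -60.9, 113.5]
tcp_rot: [179.8, -0.0, 93.0]
ft_force: [0.4, 0.4, -1.3]
finger_gap: 7.9
```

Request:
jog_arm(offset=[[0,0.8,2],[0,-0.8,2]], delta_rot=[[0,0,0],[0,0,0]], jaw=[0,0])

```text
time: 22.4
tool_pos: [589.9, -60.9, 109.9]
tcp_rot: [179.8, 0.0, 93.0]
ft_force: [-3.2, 0.5, 14.6]
finger_gap: 7.7
```

Request:
jog_arm(offset=[[0,1.2,2.5],[0,-1.8,2.5],[0,1.5,2.5]], delta_rot=[[0,0,0],[0,0,0],[0,0,0]], jaw=[0,0,0])

```text
time: 22.7
tool_pos: [590.0, -61.5, 107.2]
tcp_rot: [179.9, 0.1, 93.1]
ft_force: [-11.1, -0.9, 2.5]
finger_gap: 7.8
```

Request:
jog_arm(offset=[[0,-1.5,2.5],[0,1,2.5],[0,-1,2.5]], delta_rot=[[0,0,0],[0,0,0],[0,0,0]], jaw=[0,0,0])

```text
time: 23.0
tool_pos: [589.6, -61.8, 102.2]
tcp_rot: [179.7, 0.1, 93.1]
ft_force: [-1.2, 0.9, 13.1]
finger_gap: 7.6
```

Request:
jog_arm(offset=[[0,1,2.5],[0,-1,2.5],[0,0.5,2.5]], delta_rot=[[0,0,0],[0,0,0],[0,0,0]], jaw=[0,0,0])

```text
time: 23.3
tool_pos: [590.9, -61.7, 100.7]
tcp_rot: [179.7, 0.1, 93.1]
ft_force: [-19.2, 2.0, 27.1]
finger_gap: 7.9
```

```bash
python3 - <<'E'
from h import *
st()
p,d,K,T=grab("wrist","w14");crop(p,165,160,170,130,4,"w14.png")
p,d,K,T=grab("scene","s14");crop(p,190,140,100,80,7,"s14.png")
E
```

```text
t 23.3 tcp [590.9 -61.7 100.7] [1.797e+02 1.000e-01 9.310e+01] F [-19.2   2.   27.1] gap 7.9 j [ -11.   12.   94.   -0.   73. -104.]
```

View pics/w14.png

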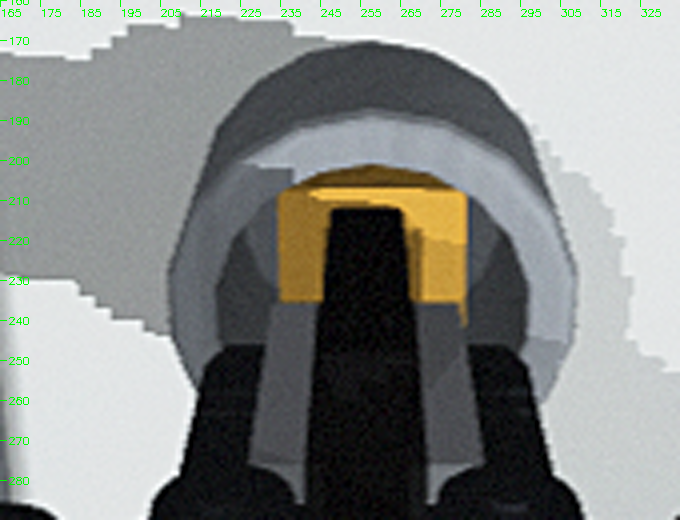

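View pics/s14.png

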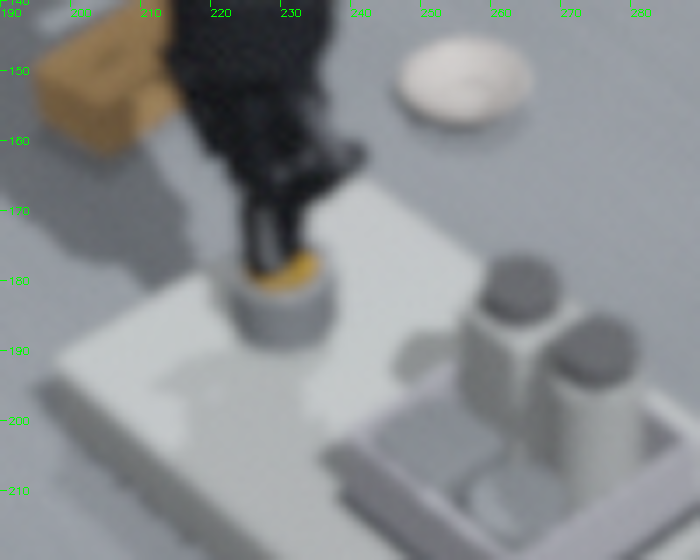

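```bash
python3 - <<'E'
from h import *
p,d,K,T=load("w14")
t=np.array([590.9,-61.7,100.7]);R=Rt(93.1).as_matrix()
f=lambda u,v,z:R.T@(atz(K,T,165+u/4,160+v/4,z)-t)
for z in (90,92,94,97): print(z,f(367,209,z))
print("plug far",f(372,187,90))
print("shank width px",(403-330)/4)
print("depth at plug/shank",[cloud(d,K,T)[160+v//4,165+u//4] for u,v in [(300,250),(367,216),(367,240),(440,250)]])
E
```

```text
90 [  0.76988174 -15.15519611  10.7       ]
92 [  0.77253179 -15.9525116    8.7       ]
94 [  0.77518185 -16.7498271    6.7       ]
97 [  0.77915693 -17.94580034   3.7       ]
plug far [  1.37072516 -17.99486937  10.7       ]
shank width px 18.25
depth at plug/shank [array([581.01689616, -69.61654767,  90.59305798]), array([574.84318534, -62.1455452 ,  94.47870418]), array([573.24556002, -62.19335842, 105.40874347]), array([580.34090343, -52.58565156,  89.99217728])]
```

Request:
jog_arm(offset=[[0,-1,1.5],[0,-0.3,2.5],[0,0,2]], delta_rot=[[0,0,0],[0,0,0],[0,0,0]], jaw=[0,0,0])

```text
time: 23.7
tool_pos: [590.7, -61.7, 100.8]
tcp_rot: [179.5, 0.2, 93.1]
ft_force: [-10.4, 1.6, 16.8]
finger_gap: 7.7
```

Request:
jog_arm(offset=[[0,-0.3,0.6],[0,0,0.6],[0,0,0.6],[0,0,0.6],[0,0,0.6]], delta_rot=[[0,0,6],[0,0,8],[0,0,8],[0,0,8],[0,0,8]], jaw=[0,0,0,0,0])

```text
time: 24.2
tool_pos: [589.8, -62.9, 101.0]
tcp_rot: [179.5, -0.0, 53.8]
ft_force: [-5.8, -0.8, 7.5]
finger_gap: 7.8
```

```bash
python3 - <<'E'
from h import *
s=st();print(s['wrist_torque'])
E
```

```text
t 24.2 tcp [589.8 -62.9 101. ] [179.5  -0.   53.8] F [-5.8 -0.8  7.5] gap 7.8 j [-11.  12.  95.  -0.  73. -65.]
[-0.09431159  1.06723182  0.09833292]
```

Request:
jog_arm(offset=[[0,0,0.7],[0,0,0.7],[0,0,0.7],[0,0,0.7],[0,0,0.7],[0,0,0.7]], delta_rot=[[0,0,8],[0,0,8],[0,0,8],[0,0,8],[0,0,8],[0,0,8]], jaw=[0,0,0,0,0,0])

```text
time: 24.8
tool_pos: [588.4, -63.5, 100.9]
tcp_rot: [179.6, -0.2, 3.8]
ft_force: [-6.8, -0.8, 9.1]
finger_gap: 8.0
```

```bash
python3 - <<'E'
from h import *
s=st();print(s['wrist_torque'])
E
```

```text
t 24.8 tcp [588.4 -63.5 100.9] [179.6  -0.2   3.8] F [-6.8 -0.8  9.1] gap 8.0 j [-11.  12.  95.  -0.  73. -15.]
[0.12483209 1.23356164 0.08945387]
```

Request:
jog_arm(offset=[[0,0,0.7],[0,0,0.7],[0,0,0.7]], delta_rot=[[0,0,4],[0,0,4],[0,0,3]], jaw=[0,0,0])

```text
time: 25.1
tool_pos: [587.8, -63.5, 100.9]
tcp_rot: [179.7, -0.2, -7.8]
ft_force: [-5.4, 1.1, 7.8]
finger_gap: 8.2
```

```bash
python3 - <<'E'
from h import *
s=st();print(s['wrist_torque'])
E
```

```text
t 25.1 tcp [587.8 -63.5 100.9] [179.7  -0.2  -7.8] F [-5.4  1.1  7.8] gap 8.2 j [-11.  12.  95.  -0.  74.  -3.]
[0.21185871 1.05158343 0.3124373 ]
```

```bash
python3 - <<'E'
from h import *
p,d,K,T=grab("wrist","w15");crop(p,165,150,170,130,4,"w15.png")
cv2.imwrite("pics/w15f.png",cv2.resize(p[:,:,::-1],(800,600)))
s=st();print(s['wrist_torque'])
E
```

```text
t 25.15 tcp [587.8 -63.5 100.9] [179.7  -0.2  -8. ] F [-5.6  1.   7.6] gap 8.3 j [-11.  12.  95.  -0.  74.  -3.]
[0.14717665 1.06514931 0.24381981]
```

View pics/w15.png

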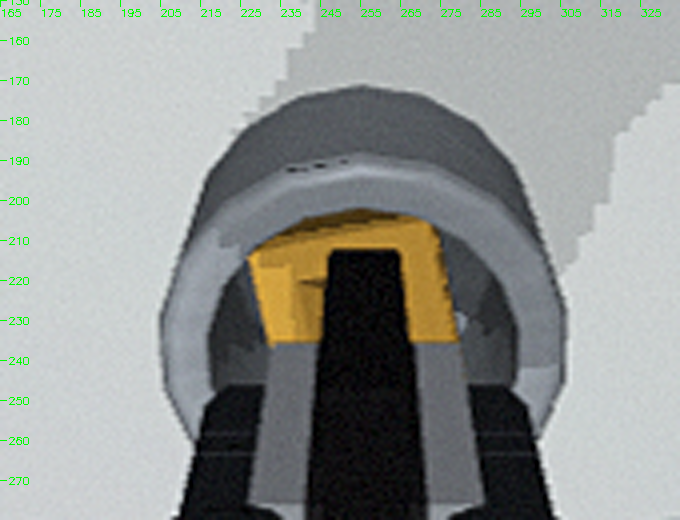

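View pics/w15f.png

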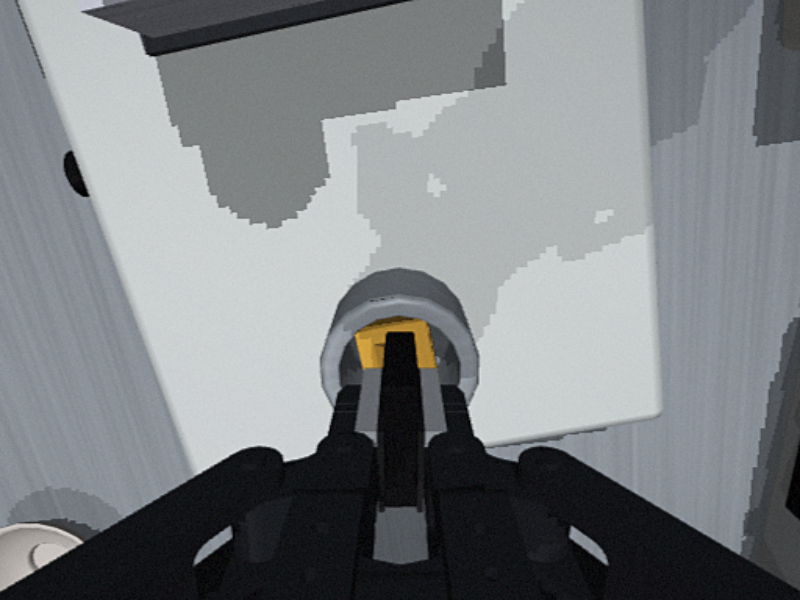

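```bash
python3 - <<'E'
from h import *
p,d,K,T=load("w15")
f=lambda u,v:atz(K,T,165+u/4,150+v/4,90)
for a,b in [((248,258),(435,222)),((248,258),(266,341)),((435,222),(459,341))]:
    e=f(*b)-f(*a);print(np.linalg.norm(e[:2]),np.degrees(np.arctan2(e[1],e[0])))
crop(p,215,195,80,50,9,"w15b.png")
E
```

```text
23.086176990276645 3.760182789239674
11.23752002161286 -87.90109517412608
16.066696605805173 -86.2494867349875
```

View pics/w15b.png

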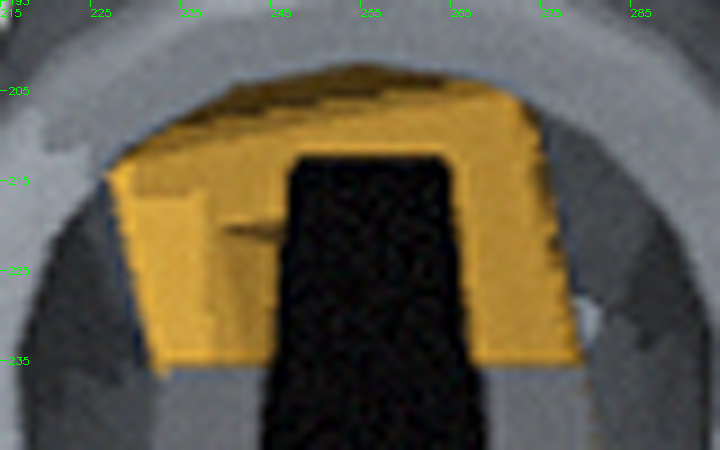

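Request:
jog_arm(offset=[[0,0,0.7],[0,0,0.7]], delta_rot=[[0,0,3],[0,0,3]], jaw=[0,0])

```text
time: 25.35
tool_pos: [587.6, -63.7, 100.9]
tcp_rot: [179.6, -0.2, -14.1]
ft_force: [-3.7, -1.2, 7.9]
finger_gap: 7.8
```

```bash
python3 - <<'E'
from h import *
p,d,K,T=grab("wrist","w16");crop(p,215,195,80,50,9,"w16.png")
s=st();print(s['wrist_torque'])
E
```

```text
t 25.4 tcp [587.6 -63.7 100.9] [179.6  -0.2 -14.3] F [-5.5 -0.8  7. ] gap 7.9 j [-11.  12.  95.  -0.  74.   3.]
[-0.13549372  0.97634954  0.58239283]
```

View pics/w16.png

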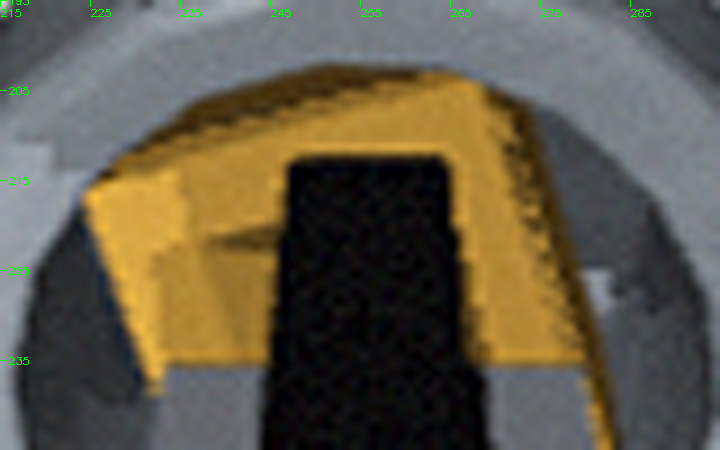

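```bash
python3 - <<'E'
from h import *
p,d,K,T=load("w16")
f=lambda u,v:atz(K,T,215+u/9,195+v/9,90)
for a,b in [((85,195),(485,80)),((85,195),(150,385))]:
    e=f(*b)-f(*a);print(np.linalg.norm(e[:2]),np.degrees(np.arctan2(e[1],e[0])))
p,d,K,T=grab("scene","s16");crop(p,170,120,260,190,3,"s16.png",20)
E
```

```text
22.522905165184696 2.9398619007884923
11.777280606232795 -88.01920924644526
```

View pics/s16.png

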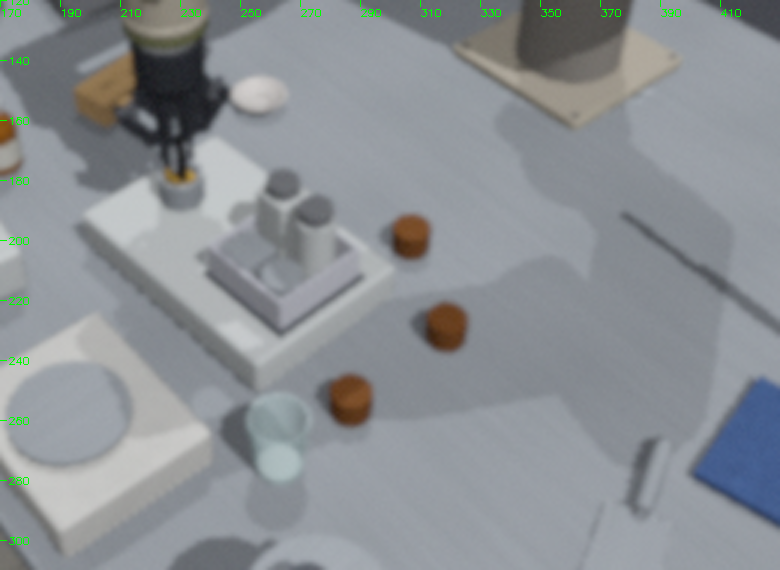

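```bash
python3 - <<'E'
from h import *
st();print(r.hand_in());st()
E
```

```text
t 25.45 tcp [587.6 -63.7 100.9] [179.6  -0.2 -14.1] F [-4.7 -0.9  7.7] gap 7.5 j [-11.  12.  95.  -0.  74.   3.]
the job is handed in; nothing more can be done
None
the job is handed in; nothing more can be done
```

The job is done and was handed in at 25.5 s of the 72 s allowed; no verdict was reported.

**Loading:** The jar and the square bottle stand upright in the two free places, beside the tins. The last scene picture confirms this.

**Key:** I took the square-bow key and rocked it past the pins. It stopped within about 1 mm of its calculated depth. A further push of up to 27 N did not move it, and the camera showed the shoulder at 90–91 mm, on the plug.

**Turn:** I turned it clockwise to the stop.
- One plug edge lies at 2.9°, a full quarter turn for this shaker angle. A shorter, partly hidden edge read about 1° off.
- Wrist torque rose from 0.24 to 0.58 N m while the plug stayed still, so it is at the stop.
- The gripper still holds the key with 80 N set, pressing down at about 8 N.

**Checks that disagreed or are incomplete:**
- The top camera and the wrist camera differed by about 3 mm. I relied mostly on the wrist camera, which agreed with itself from different angles.
- The gripper is about 11° past the plug's stop angle, more than the key's 5.7° of play, so the key has twisted slightly in the grip.
- In the last pictures the beaker and the dish look undisturbed. I did not check the reagent bottle, the spatula or the round-bow key individually at the end. Nothing in the moves or force readings suggested contact with them.

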